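# Stack two wooden discs and hold the drill guide over them

### The arm

A 7-joint arm with a two-finger parallel gripper is mounted at the origin on the work surface. World frame = base frame: x ahead of the robot, y to its left, z up, the work surface at z = 0. Lengths are in m, angles in rad, forces in N, time in s.
With the tool pointing down it reaches from about 0.4 to 0.85 m from the base axis. Payload 10.4 kg.
Tool frame: the origin (TCP) lies at the very end of the fingers, on their centre line; the grasp point (between the pads) lies 19 mm behind it; x points along the fingers, z is the direction in which the jaws open and shut, and the axes are right-handed (so a half turn about x gives the same grasp; the last joint's range is limited). The gripper opens to 85 mm and grips with 20 to 120 N. Pads are 22 mm wide; open, the fingers measure 114 mm over their backs; the gripper's body (76 mm by 85 mm) begins 54 mm behind the grasp point. The pads swing forward as they close: fully open they stand 13 mm farther back than shut.
Start: joints at [1.139, 0.332, -0.065, 1.46, 0.022, 1.35, -0.088], TCP at [0.248, -0.574, 0.192] pointing down, gripper open.
Joint ranges: [-2.6, 2.6], [-0.5, 2.12], [-1.47, 1.34], [0.16, 2.42], [-1.27, 4.41], [0.06, 2.06], [-2.6, 2.6]. Speed limits (rad/s): [2.22, 2.22, 2.79, 2.79, 3.14, 3.14, 3.14].

### API

Orientations are given as a unit quaternion [x, y, z, w].
In Python, from workcell import get_obs, camera, camera_info, hand_in gives the robot as it stands.
- The arm moves only by the tool move_arm, never from a script. Its argument "motion" is text: rows parted by semicolons, each of 4 numbers parted by spaces: the shift along the world's x, y, z in m, then the turn about the world's z in rad. In form: tx ty tz spin; .... A call has 1 to 10 rows; each row is the pose to reach, as a shift and turn from the pose commanded when the call began; what a row does not reach only later rows make up. A row lasts 1/8 s, in which the tool goes at most 62.5 mm and 10.7 degrees, less where a joint would pass 70% of its speed; a pose out of reach is approached as far as the arm can. A call with a gripper value outside its range is refused whole. "grip" is the opening, from 0 (shut) to 1 (fully open), set as the call begins (left out, the last holds). The fingers move at their own pace and stop on an object; "force" is the grip in N (left out, the last holds). Time passes only in rows, so rows that repeat a pose let the fingers close. It gives the time, the measured TCP pose, the force and the opening at its end, in the units of the state.
- get_obs(): the state, without advancing time (a new reading comes with each control period).
- camera(name): name is "scene" or "side" or "wrist"; returns (picture, depth): 400x640x3 uint8, red, green, blue; 400x640 float32, m along the optical axis (not along the pixel's ray), 0 where there is no reading.
- camera_info(name): a dict with "camera_matrix" (3x3 intrinsics, pixels), "eye" and "attitude" of the camera in the world. Camera axes: x right, y up, looking along -z (the intrinsics and any distortion apply to the point x, -y, -z); pixel columns grow to the right and rows downward; lengths in m; the calibration is good to about 2 mm. The wrist camera is an equidistant fisheye: a pixel r from the principal point sees the ray r / f radians off the axis. A picture is of the moment at which its call begins: read the wrist's pose just before it. camera_info takes no time and is no camera call; for the wrist camera it gives the pose at the moment of the call.
- hand_in(): hands the job in, once; it reports no verdict.
The state is a dict: "clock": time; "joint_pos": joint angles; "joint_velocities": joint speeds; "tau": joint torques, N m; "position": TCP position; "ee_rot": TCP orientation; "ft_force": force on the tool from outside, world axes, zero at the start; "torque": the same for the moment, N m; "grip_width": opening from 0.0 (shut) to 1.0 (fully open).
Only numpy, scipy, OpenCV 4.12 (cv2) and the standard library are available. Lean on these libraries where they do the work, as an engineer would, in place of code of your own. Each camera call takes 0.05 s, during which the arm holds its last target.

### The job

Lay the dark wooden disc centred on the round steel plate, then the light wooden disc squarely on top of it and let go of the stack. Only then push the red lock button on the blue housing right down, pull the telescoping arm out by its orange handle until its yellow pointer is level with the red mark on the scale, and finish holding it there by the handle (it springs back if let go). Leave the plate with its red mark where it is set, and everything else on the bench undisturbed.

Things in the scene. Friction and masses are not known exactly. Their poses are not given: they have to be found in the camera images.
- rig: drill-guide rig, bolted down, yaw and place vary: base rail 90 wide (x), y -350 to 190, 16 thick; blue housing 70 wide, y -340 to -140, top 120 above the bench; white scale strip with ticks every 10 mm at x 53 to 81, top 40 above the bench. Origin on the bench, mid-width. The arm slides out of the housing along the rig's +y, over the plate; z up.
- plate_top (a point): centre of the top face of the round steel plate (100 diameter, red ring of 69 drawn on it), 34 above the bench. Its saddle is clamped on the rail at x = 0, y = 80 to 120 of the rig (40 N would shift it). Axes as the rig's.
- mark (a point): top of the red mark (4 mm wide along the rig's y) on the scale strip, 44 above the bench; part of the plate's saddle, level with the plate's centre and 67 mm from it in the rig's +x. Axes as the rig's.
- pointer (a point): tip of the arm's yellow pointer, a 5 mm rod hanging to 51.5 above the bench, clear over the mark; moves with the arm. In the rig's frame x = 67, and y = -30 with the arm fully in. The steel drill bush (32 diameter, underside 78 above the bench) is the arm's tip, at the same y and x = 0: over the plate's centre when the pointer is at the mark.
- handle (a point): orange handle on the telescoping arm: block 24 wide (x), 30 long (y), 54 tall; this point is the centre of its underside, 103 above the bench (top at 157), 60 mm behind the pointer (rig's -y) at the rig's x = 0. Pinch it from above across the 24 mm (closing along the rig's x). 35 mm free between it and the housing when the arm is in. Axes as the rig's.
- boom (a joint): how far the telescoping arm is drawn out, m: 0 fully in (the start), at most 0.175; the pointer meets the mark somewhere between 0.11 and 0.15. A pin blocks it at about 2 mm until the lock button is down. A spring pulls it back with 2 N when in, 3.5 N when out, plus little friction.
- lock (a joint): travel of the lock button, m: 0 up (locked, the start), 0.008 right down (arm released; the pin is clear beyond 0.005). Pushing takes about 3 N, and it stays down where it is left.
- lock_top (a point): centre of the top of the red lock button (28 diameter) on the blue housing, at x 0, y -200 of the rig; 132 above the bench when up, moves straight down 8 mm.
- disc_dark: the dark wooden disc, 56 diameter, 16 thick, 35 g, lying flat; origin at the centre of its underside. It goes first, on the plate.
- disc_light: the light wooden disc, 56 diameter, 16 thick, 35 g, lying flat; origin at the centre of its underside. It goes on the dark one. The discs' places are swapped at random.
- disc_green: a bystander: green plastic disc of the same size as the wooden ones (56 diameter, 16 thick, 35 g); origin at the centre of its underside
- glue: a bystander: white round glue bottle, 50 diameter, 130 tall; origin at the centre of its underside
- tape: a bystander: blue roll of tape lying flat, 84 outer diameter, 24 tall; origin at the centre of its underside
- mug: a bystander: white mug, 76 diameter, 85 tall; origin at the centre of its underside
There are look-alikes about, which are no part of the job. What is meant by the disc_light is not pink, and is the smaller of those in its own colour.

How it is judged:
On the way, in this order (a step that is already met when the one before it is completed fails the run):
1. the dark disc lies centred on the plate, let go (horizontal distance between disc_dark and plate_top below 0.008 m and z of disc_dark in the frame of plate_top between -0.004 and 0.004 m and angle between disc_dark's own z axis and vertical below 0.1 rad and linear speed of disc_dark below 0.02 m/s and contact force between the fingers and disc_dark below 0.1 N), for 0.2 s.
2. the light disc lies on the dark one, centred, let go (all of step 1 and horizontal distance between disc_light and disc_dark below 0.008 m and z of disc_light in the frame of plate_top between 0.012 and 0.02 m and angle between disc_light's own z axis and vertical below 0.1 rad and linear speed of disc_light below 0.02 m/s and horizontal distance between disc_light and plate_top below 0.012 m and contact force between the fingers and disc_light below 0.1 N), for 0.2 s.
3. the lock button is pushed down (value of joint lock above 0.005 m and value of joint boom below 0.01 m), for 0.1 s.
At the end, for the whole second after the job is handed in: Pointer still and within 4 mm of the red mark along the scale, fingers holding the handle (over 3 N), lock button down over 5 mm; untouched, the dark disc flat on the plate within 8 mm of its centre, the light one flat on it within 8 mm (12 mm of the plate's centre) (all of step 2 and y of pointer in the frame of mark between -0.004 and 0.004 m and velocity of joint boom between -0.01 and 0.01 m/s and contact force between the fingers and boom above 3 N and value of joint lock above 0.005 m); the arm keeps its last pose, push and grip.
It fails at once if the plate with the red mark was shifted by over 5 mm (distance of mark from where it was at the start of the episode above 0.005 m).
It fails at once if a bystander was shifted by over 20 mm (distance of any of disc_green, glue, tape, mug from where it was at the start of the episode above 0.02 m).
It also fails if it takes over 67 s, if anything falls off the work surface, if the arm or the gripper's body presses on something with over 40 N, if the wrist force passes 120 N, or if a joint passes its speed limit or range.

## Working session

There is one attempt and no reset: what is moved stays moved. The work goes in short steps, Python scripts to look and compute and a tool call to move; the robot and the scene stay as the last step left them, time stands still between calls to the robot, and variables do not carry over. Pictures are saved under pics/ and viewed, and the job is handed in when it is done.

Besides the shell and the picture viewer there is one more tool, called after ">>>" in YAML: its name, and indented under it one key for each argument. move_arm: Moves the arm, as the interface text tells. Its arguments: {"type":"object","properties":{"motion":{"type":"string"},"grip":{"type":"number"},"force":{"type":"number"}},"required":["motion"]}

```bash
ls; mkdir -p pics; cat > h.py <<'E'
import numpy as np, cv2, json
from workcell import get_obs, camera, camera_info
def snap(name,fn):
    info=camera_info(name); p,d=camera(name)
    cv2.imwrite('pics/%s.png'%fn,p[:,:,::-1]); np.savez('pics/%s.npz'%fn,p=p,d=d,**{k:np.array(v) for k,v in info.items() if not isinstance(v,(str,dict))})
    return p,d,info
E
python3 - <<'E'
from h import *
o=get_obs(); print(o)
for n in ('scene','side','wrist'):
    p,d,i=snap(n,n+'0'); print(n,i)
E
```

```text
pics
{'clock': 0.0, 'joint_pos': array([ 1.13935395,  0.33287087, -0.06470087,  1.46092264,  0.02157149,
        1.34989726, -0.08853095]), 'joint_velocities': array([-6.09673851e-04, -1.06328947e-03, -4.11065863e-05, -6.55560435e-04,
        7.70874750e-04, -3.30110310e-04,  5.31254479e-04]), 'tau': array([-1.13170918e-03, -6.25446153e+01,  4.89578792e-02, -3.91614461e+01,
        1.62538775e-02,  9.78143566e-03,  1.90987595e-05]), 'position': array([ 0.24830273, -0.57309977,  0.19162551]), 'ee_rot': array([ 0.38835526,  0.59150824, -0.38783211,  0.59066442]), 'ft_force': array([0.59225522, 1.61193975, 0.26614797]), 'torque': array([ 0.01251581,  0.00554619, -0.00824718]), 'grip_width': 1.0005602977827002}
scene {'camera_matrix': array([[482.47794156,   0.        , 321.82467541],
       [  0.        , 482.47794156, 193.74549014],
       [  0.        ,   0.        ,   1.        ]]), 'eye': array([1.29912084, 0.50086219, 0.79159307]), 'attitude': array([0.22323452, 0.37819695, 0.78214651, 0.44201838])}
side {'camera_matrix': array([[478.56842261,   0.        , 315.60224669],
       [  0.        , 478.56842261, 206.45301796],
       [  0.        ,   0.        ,   1.        ]]), 'eye': array([0.06960396, 0.87563533, 0.68885642]), 'attitude': array([-0.11530269,  0.46960941,  0.84745445, -0.21907361])}
wrist {'camera_matrix': array([[309.70691629,   0.        , 317.20354562],
       [  0.        , 309.70691629, 203.72549543],
       [  0.        ,   0.        ,   1.        ]]), 'eye': array([ 0.30938416, -0.54595128,  0.37362543]), 'attitude': array([-0.11243291,  0.07432169, -0.54416466,  0.82808209])}
```

View pics/scene0.png

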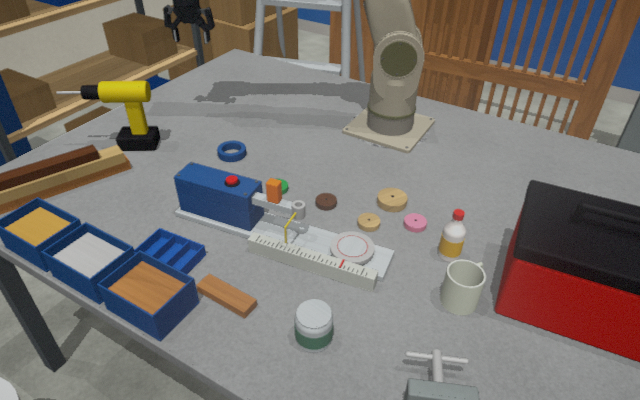

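View pics/side0.png

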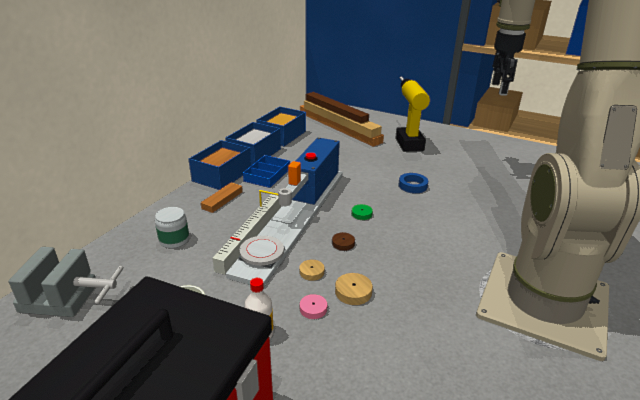

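View pics/wrist0.png

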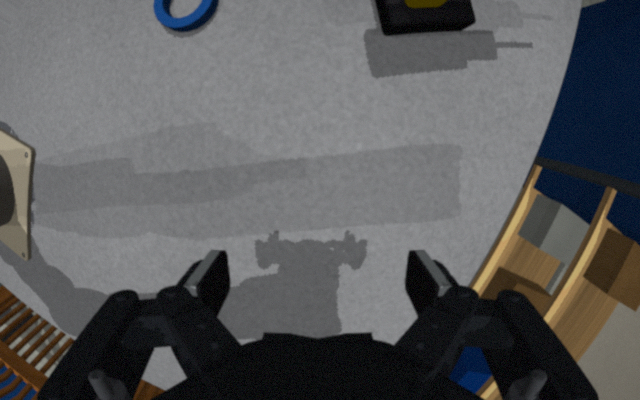

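The scene view shows these discs: dark at (326,201), small light wood at (369,222), large light wood at (392,200), pink at (415,222) and green at (280,186). The one meant by disc_light is the small wooden one at (369,222), because the other of its colour is larger and the pink one is excluded. I'll confirm that in an enlarged crop and measure.

```bash
cat >> h.py <<'E'
from scipy.spatial.transform import Rotation as R
def load(fn): return np.load('pics/%s.npz'%fn)
def ray(I,uv):
    uv=np.atleast_2d(np.asarray(uv,float)); K=I['camera_matrix']
    x=(uv[:,0]-K[0,2])/K[0,0]; y=(uv[:,1]-K[1,2])/K[1,1]
    d=np.stack([x,-y,-np.ones_like(x)],1)
    return R.from_quat(I['attitude']).apply(d)
def wray(I,uv):
    uv=np.atleast_2d(np.asarray(uv,float)); K=I['camera_matrix']
    a=(uv-K[:2,2])/K[0,0]; r=np.linalg.norm(a,axis=1)+1e-12
    s=np.sin(r)/r
    return R.from_quat(I['attitude']).apply(np.stack([a[:,0]*s,-a[:,1]*s,-np.cos(r)],1))
def plane(I,uv,z,rf=ray):
    d=rf(I,uv); e=np.asarray(I['eye']); t=(z-e[2])/d[:,2]
    return e+d*t[:,None]
def proj(I,X,wrist=False):
    c=R.from_quat(I['attitude']).inv().apply(np.atleast_2d(X)-I['eye']); K=I['camera_matrix']
    x,y,z=c[:,0],-c[:,1],-c[:,2]
    if wrist:
        r=np.hypot(x,y)+1e-12; th=np.arctan2(r,z); return np.stack([K[0,2]+K[0,0]*th*x/r,K[1,2]+K[0,0]*th*y/r],1)
    return np.stack([K[0,2]+K[0,0]*x/z,K[1,2]+K[1,1]*y/z],1)
E
python3 - <<'E'
from h import *
tri=[]
for n,sh in (('scene0',(320,260)),('side0',(0,0))):
    I=load(n); p=I['p']; hsv=cv2.cvtColor(p,cv2.COLOR_RGB2HSV)
    seeds={'dark':(326,201),'light':(369,222),'big':(392,200),'pink':(415,222),'green':(280,186)} if n=='scene0' else {'dark':(344,241),'light':(312,269),'big':(354,288),'pink':(314,306),'green':(362,212)}
    d=I['d']
    for k,(u,v) in seeds.items():
        # points by depth
        w=30; ys,xs=np.mgrid[v-w:v+w,u-w:u+w]
        uv=np.stack([xs.ravel(),ys.ravel()],1); dd=d[ys,xs].ravel()
        X=I['eye']+ray(I,uv)*dd[:,None]
        sat=hsv[ys,xs,1].ravel(); ok=(sat>60)&(dd>0)
        m=np.zeros(p.shape[:2],np.uint8); m[ys,xs]=(ok).reshape(xs.shape)
        nn,lab=cv2.connectedComponents(m); 
        l=lab[v-3:v+4,u-6:u+7]; l=np.bincount(l[l>0]).argmax()
        sel=(lab[ys,xs].ravel()==l)
        P=plane(I,uv[sel],0.016); Z=X[sel]
        top=np.abs(Z[:,2]-.016)<.004
        Pt=P[top].astype(np.float32)
        c,r=cv2.minEnclosingCircle(Pt[:,:2].copy())
        print(n,k,sel.sum(),'zmed',Z[:,2].max().round(4),'c',np.round(c,4),'dia',round(2*r*1000,1),'mean',P[top].mean(0).round(4)[:2], 'col',np.median(p[ys,xs].reshape(-1,3)[sel],0))
p=cv2.imread('pics/scene0.png')[160:250,150:450]; a=cv2.resize(p,None,fx=2.6,fy=2.6,interpolation=3)
p=cv2.imread('pics/side0.png')[130:330,180:400]; b=cv2.resize(p,None,fx=2.7,fy=2.7,interpolation=3)
cv2.imwrite('pics/a.png',a);cv2.imwrite('pics/b.png',b)
E
```

```text
scene0 dark 238 zmed 0.0214 c [0.4534 0.024 ] dia 58.3 mean [0.4533 0.0251] col [106.  80.  67.]
scene0 light 336 zmed 0.0228 c [0.467  0.1529] dia 60.9 mean [0.4672 0.154 ] col [182.5 160.  118. ]
scene0 big 584 zmed 0.0299 c [0.3709 0.1741] dia 72.4 mean [0.3859 0.1785] col [184. 161. 118.]
scene0 pink 344 zmed 0.021 c [0.4097 0.2519] dia 61.1 mean [0.4099 0.2526] col [203. 141. 163.]
scene0 green 439 zmed 0.1615 c [ 0.458  -0.1097] dia 53.6 mean [ 0.4549 -0.1058] col [163.  97.  53.]
side0 dark 347 zmed 0.0183 c [0.4482 0.0298] dia 61.0 mean [0.4494 0.0296] col [87. 49. 25.]
side0 light 448 zmed 0.018 c [0.4635 0.159 ] dia 58.7 mean [0.4639 0.1585] col [194. 155.  88.]
side0 big 1006 zmed 0.0252 c [0.3584 0.1689] dia 88.4 mean [0.3528 0.1813] col [197. 158.  91.]
side0 pink 568 zmed 0.0189 c [0.4072 0.257 ] dia 58.6 mean [0.4061 0.2568] col [231. 127. 159.]
side0 green 286 zmed 0.0181 c [ 0.4652 -0.1105] dia 60.7 mean [ 0.4641 -0.1119] col [  3. 152.  54.]
```

View pics/a.png

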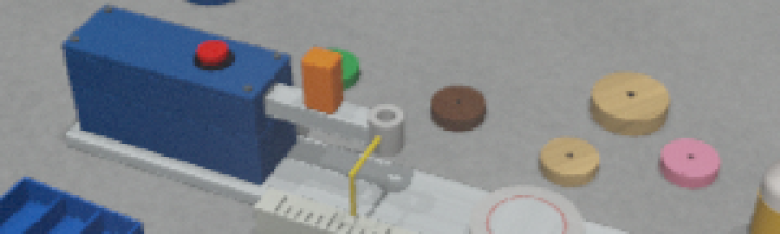

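View pics/b.png

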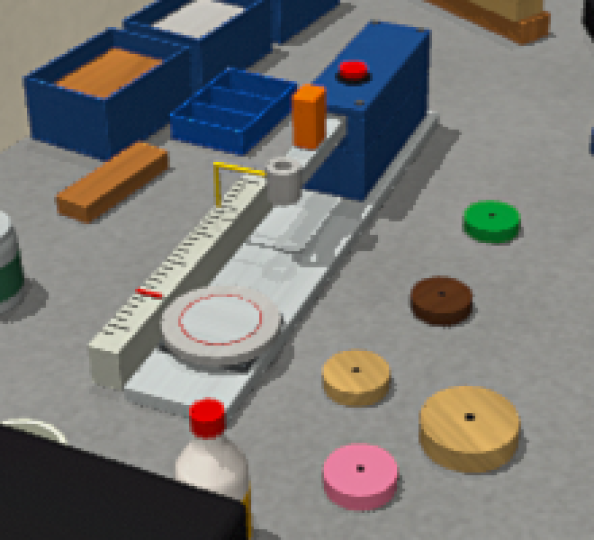

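The crops confirm it: the small wooden disc, (369,222) in scene and (312,269) in side, measures about 59 mm, and the big one at least 72 mm. Next is the rig pose.

```bash
cat > rig.py <<'E'
from h import *
for n,ringbox,btn in (('scene0',(325,228,378,266),(220,172,245,190)),('side0',(236,232,290,262),(300,150,322,164))):
    I=load(n); p=I['p']; hsv=cv2.cvtColor(p,cv2.COLOR_RGB2HSV).astype(int)
    red=((hsv[...,0]<8)|(hsv[...,0]>170))
    x0,y0,x1,y1=ringbox
    m=np.zeros(p.shape[:2],bool); m[y0:y1,x0:x1]=True
    ys,xs=np.nonzero(m&red&(hsv[...,1]>35))
    P=plane(I,np.stack([xs,ys],1),.034)
    # circle fit
    A=np.c_[2*P[:,:2],np.ones(len(P))]; 
    w=np.ones(len(P))
    for _ in range(10):
        s=np.linalg.lstsq(A*w[:,None],(P[:,:2]**2).sum(1)*w,rcond=None)[0]; r=np.sqrt(s[2]+s[0]**2+s[1]**2)
        e=np.hypot(P[:,0]-s[0],P[:,1]-s[1])-r; w=1/(1+(e/.002)**2)
    print(n,'ring',s[:2].round(4),'dia',2*r.round(4),len(P))
    C=s[:2]
    x0,y0,x1,y1=btn; ys,xs=np.nonzero(red[y0:y1,x0:x1]&(hsv[y0:y1,x0:x1,1]>150)); uv=np.stack([xs+x0,ys+y0],1)
    P=plane(I,uv,.132); B=P[:,:2].mean(0); print('button',B.round(4),len(P), 'dist',np.linalg.norm(C-B).round(4))
    # red top only: brighter
    v=hsv[uv[:,1],uv[:,0],2]; t=v>np.percentile(v,35); B2=P[t,:2].mean(0); print('btn top',B2.round(4),np.linalg.norm(C-B2).round(4), 'yaw of +y',np.degrees(np.arctan2(*(C-B2)[::-1])).round(2))
E
python3 rig.py
```

```text
scene0 ring [0.5928 0.1711] dia 0.0778 85
button [ 0.629  -0.1268] 85 dist 0.3
btn top [ 0.6261 -0.1299] 0.3028 yaw of +y 96.3
side0 ring [0.5859 0.1728] dia 0.0676 99
button [ 0.6206 -0.1164] 64 dist 0.2912
btn top [ 0.6239 -0.122 ] 0.2972 yaw of +y 97.34
```

```bash
python3 - <<'E'
from h import *
o=get_obs(); r=R.from_quat(o['ee_rot']).as_matrix(); print(r.round(3)); print('jaw yaw deg',np.degrees(np.arctan2(r[1,2],r[0,2])))
i=camera_info('wrist'); c=R.from_quat(i['attitude']).as_matrix(); print('cam in tool',(r.T@(i['eye']-o['position'])).round(4)); print('optical axis world',-c[:,2].round(3))
E
```

```text
[[-0.     0.918  0.398]
 [ 0.001  0.398 -0.918]
 [-1.    -0.    -0.001]]
jaw yaw deg -66.57716731155139
cam in tool [-0.1819  0.0669 -0.0009]
optical axis world [-0.245 -0.105 -0.964]
```

>>> move_arm:
  motion: "0 0 0.06 0.1; 0.02 0.04 0.11 0.25; 0.05 0.1 0.11 0.4; 0.08 0.155 0.11 0.55; 0.1 0.21 0.11 0.7; 0.13 0.265 0.11 0.85; 0.15 0.32 0.11 1.0; 0.175 0.375 0.11 1.15; 0.2 0.43 0.11 1.285; 0.225 0.485 0.11 1.285"
  grip: 1
  force: 30

```text
clock: 1.4
position: [0.4738, -0.0867, 0.3025]
ee_rot: [-0.044, 0.706, 0.044, 0.706]
ft_force: [2.0, -0.5, -0.4]
grip_width: 0.996
```

>>> move_arm:
  motion: "0.015 0.06 0; 0.025 0.117 0"

```text
validation failed for argument at $.mo...
```

>>> move_arm:
  motion: "0.015 0.06 0 0; 0.025 0.117 0 0; 0.025 0.117 0 0; 0.025 0.117 0 0"

```text
clock: 1.9
position: [0.4983, 0.0279, 0.3022]
ee_rot: [-0.044, 0.706, 0.043, 0.706]
ft_force: [0.4, -0.7, -0.2]
grip_width: 0.999
```

```bash
python3 - <<'E'
from h import *
o=get_obs(); print(o['position'],R.from_quat(o['ee_rot']).as_matrix().round(3),o['joint_pos'].round(2)); p,d,i=snap('wrist','w1')
E
```

```text
[0.4983456  0.02794318 0.30218514] [[-0.    -0.123  0.992]
 [-0.     0.992  0.123]
 [-1.    -0.    -0.   ]] [ 0.54  0.06 -0.71  1.57  0.04  1.53 -0.05]
```

View pics/w1.png

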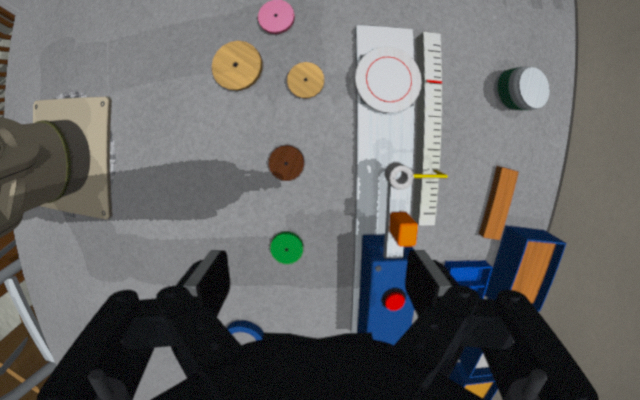

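The wrist view shows everything needed: dark disc (286,162), small light disc (305,79), big wooden (236,65), plate ring (389,79), red mark (434,81), pointer tip (445,176), handle (403,230), button (395,300).

```bash
cat >> h.py <<'E'
def circ(P):
    w=np.ones(len(P)); A=np.c_[2*P,np.ones(len(P))]
    for _ in range(15):
        s=np.linalg.lstsq(A*w[:,None],(P**2).sum(1)*w,rcond=None)[0]; r=np.sqrt(s[2]+s[0]**2+s[1]**2)
        e=np.hypot(P[:,0]-s[0],P[:,1]-s[1])-r; w=1/(1+(e/.0015)**2)
    return s[:2],r
def blob(I,mask,seed,w):
    u,v=seed; m=np.zeros(mask.shape,np.uint8); m[max(v-w,0):v+w,u-w:u+w]=mask[max(v-w,0):v+w,u-w:u+w]
    m=cv2.morphologyEx(m,cv2.MORPH_CLOSE,np.ones((5,5),np.uint8))
    n,lab,st,ce=cv2.connectedComponentsWithStats(m); l=1+st[1:,4].argmax(); return lab==l
E
python3 - <<'E'
from h import *
I=load('w1'); p=I['p']; hsv=cv2.cvtColor(p,cv2.COLOR_RGB2HSV).astype(int); red=((hsv[...,0]<8)|(hsv[...,0]>170))
for k,s,z,w in (('dark',(286,162),.016,24),('light',(305,79),.016,24),('big',(236,65),.022,32)):
    m=blob(I,hsv[...,1]>70,s,w); c=cv2.findContours(m.astype(np.uint8),0,cv2.CHAIN_APPROX_NONE)[0][0][:,0]
    P=plane(I,c,z,wray)[:,:2]; C,r=circ(P); hy,hx=np.mgrid[s[1]-7:s[1]+8,s[0]-7:s[0]+8]
    g=p[hy,hx].sum(2).astype(float); t=g<g.min()+0.35*(np.median(g)-g.min()); hole=[hx[t].mean(),hy[t].mean()]
    print(k,C.round(4),'dia',(2*r).round(4),'hole',np.round(hole,1),plane(I,hole,z,wray)[0,:2].round(4),'depth z?',I['d'][s[1]+5,s[0]+5])
m=np.zeros(red.shape,bool); m[48:112,358:420]=1
ys,xs=np.nonzero(m&red&(hsv[...,1]>40)); C,r=circ(plane(I,np.c_[xs,ys],.034,wray)[:,:2]); print('ring',C.round(4),2*r)
m[:]=0;m[70:92,422:446]=1; ys,xs=np.nonzero(m&red&(hsv[...,1]>90)); M=plane(I,np.c_[xs,ys],.044,wray); print('mark',M.mean(0).round(4),len(xs),(M.mean(0)[:2]-C).round(4))
m=blob(I,red&(hsv[...,1]>150),(395,300),22); ys,xs=np.nonzero(m); c=cv2.findContours(m.astype(np.uint8),0,cv2.CHAIN_APPROX_NONE)[0][0][:,0]; B,r=circ(plane(I,c,.132,wray)[:,:2]); print('btn',B.round(4),2*r, 'dist',np.linalg.norm(C-B), 'yaw',np.degrees(np.arctan2(*(C-B)[::-1])))
m=blob(I,(hsv[...,0]>3)&(hsv[...,0]<18)&(hsv[...,1]>150),(404,230),26); ys,xs=np.nonzero(m); print('handle px bbox',xs.min(),xs.max(),ys.min(),ys.max())
a=p[190:320,340:460,::-1]; cv2.imwrite('pics/c.png',cv2.resize(a,None,fx=4.5,fy=4.5,interpolation=3))
a=p[30:130,260:460,::-1]; cv2.imwrite('pics/d.png',cv2.resize(a,None,fx=4,fy=4,interpolation=3))
E
```

```text
dark [0.4493 0.0252] dia 0.0531 hole [284.8 162. ] [0.4477 0.0261] depth z? 0.4686172
light [0.4637 0.1542] dia 0.0544 hole [305.2  79.2] [0.4637 0.1548] depth z? 0.43743393
big [0.3574 0.1676] dia 0.0775 hole [235.   64.2] [0.3558 0.1687] depth z? 0.42410576
ring [0.5845 0.1711] 0.06746889966152923
mark [0.6513 0.1795 0.044 ] 43 [0.0668 0.0085]
btn [ 0.6226 -0.1255] 0.029141057275497335 dist 0.29901680367622974 yaw 97.31376098448817
handle px bbox 390 417 212 246
```

View pics/c.png

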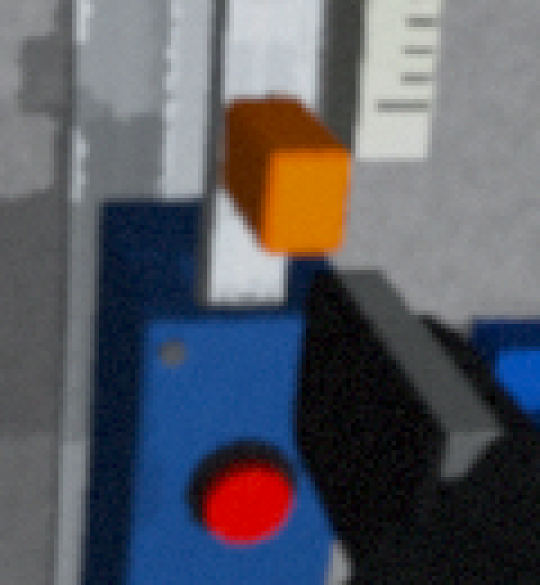

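View pics/d.png

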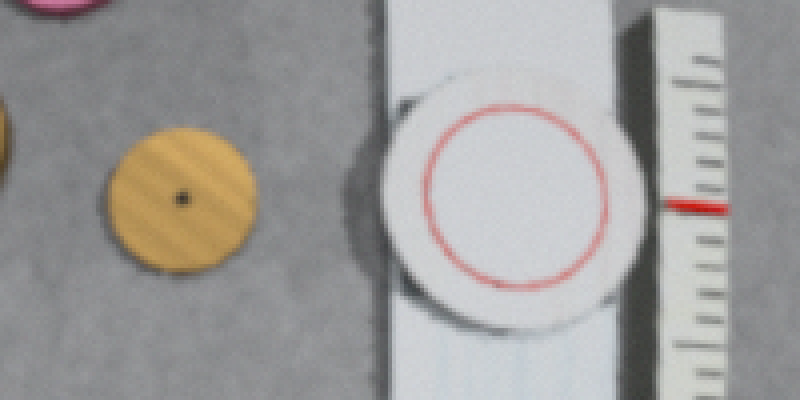

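All of it agrees with the given sizes: ring 67.5 mm (69 given), mark 67.3 mm from the plate centre, button to plate 299 mm, rig x at 7.3°. Moving above the dark disc.

>>> move_arm:
  motion: "-0.02 -0.001 -0.055 0.004; -0.04 -0.002 -0.11 0.004; -0.0493 -0.0024 -0.17 0.004; -0.0493 -0.0024 -0.21 0.004; -0.0493 -0.0024 -0.21 0.004; -0.0493 -0.0024 -0.21 0.004"

```text
clock: 2.7
position: [0.4503, 0.0255, 0.0941]
ee_rot: [-0.044, 0.705, 0.044, 0.706]
ft_force: [0.3, -0.1, 1.1]
grip_width: 0.995
```

```bash
python3 - <<'E'
from h import *
o=get_obs(); print(o['position']); p,d,I=snap('wrist','w2')
hsv=cv2.cvtColor(p,cv2.COLOR_RGB2HSV).astype(int)
s=proj(I,[.449,.0255,.016],True)[0].astype(int); print(s)
m=blob(I,hsv[...,1]>70,s,60); ys,xs=np.nonzero(m); print(xs.min(),xs.max(),ys.min(),ys.max()); c=max(cv2.findContours(m.astype(np.uint8),0,cv2.CHAIN_APPROX_NONE)[0],key=len)[:,0]
C,r=circ(plane(I,c,.016,wray)[:,:2]); print(C,2*r)
E
```

```text
[0.45027518 0.02554506 0.09407783]
[316 199]
286 347 168 229
[0.44894071 0.02558224] 0.05412753446891029
```

View pics/w2.png

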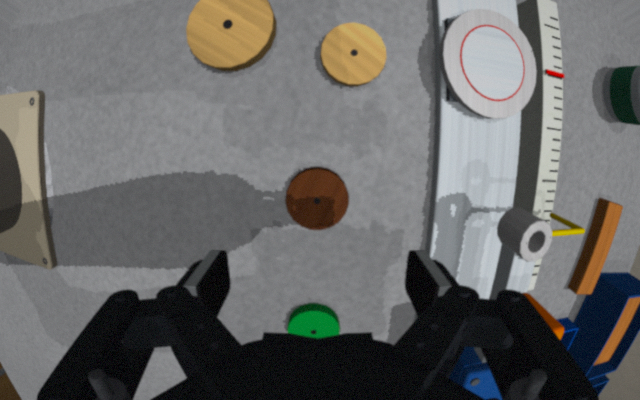

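>>> move_arm:
  motion: "0 0 -0.03 0; 0 0 -0.06 0; 0 0 -0.08 0; 0 0 -0.087 0; 0 0 -0.087 0; 0 0 -0.087 0"

```text
clock: 3.5
position: [0.4501, 0.026, 0.0066]
ee_rot: [-0.045, 0.705, 0.045, 0.706]
ft_force: [0.3, 0.4, 0.7]
grip_width: 0.998
```

```bash
python3 - <<'E'
from h import *
o=get_obs(); print(o['position'],o['ft_force']); p,d,I=snap('wrist','w3')
print(proj(I,[o['position']],True),proj(I,[o['position']+[0,0,.019]],True))
E
```

```text
[0.45013035 0.02603889 0.00657525] [0.25185798 0.39691161 0.72388628]
[[318.70735339 230.96949919]] [[318.92566078 242.6822423 ]]
```

View pics/w3.png

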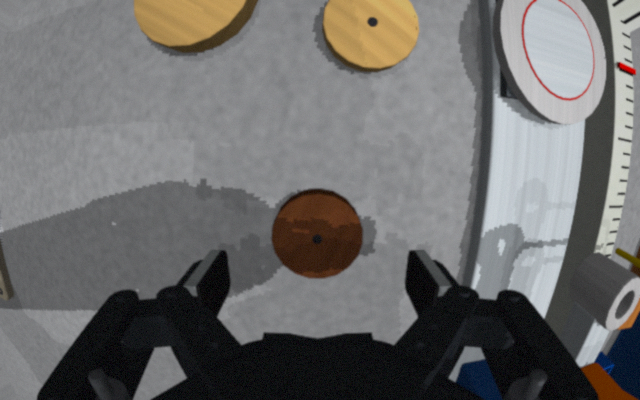

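```bash
python3 - <<'E'
from h import *
I=load('w3'); d=I['d']; o=get_obs()
r=R.from_quat(o['ee_rot'])
for (u0,u1) in ((160,240),(395,470)):
    ys,xs=np.mgrid[235:300,u0:u1]; dd=d[ys,xs].ravel(); uv=np.c_[xs.ravel(),ys.ravel()]
    rw=wray(I,uv); ax=R.from_quat(I['attitude']).apply([0,0,-1]); X=I['eye']+rw*(dd/(rw@ax))[:,None]
    T=r.inv().apply(X-o['position']); ok=(dd>0)&(dd<.3)&(T[:,0]>-.06)&(abs(T[:,2])<.06)&(T[:,0]<.0)
    T=T[ok]; print(len(T),'tip x percentiles',np.percentile(T[:,0],[50,90,97,99.5]).round(4),'z range',np.percentile(T[:,2],[1,99]).round(4),'y',np.percentile(T[:,1],[1,99]).round(4))
E
```

```text
237 tip x percentiles [-0.0571 -0.0539 -0.053  -0.0524] z range [-0.0528 -0.0431] y [-0.0099  0.0121]
231 tip x percentiles [-0.0571 -0.0539 -0.053  -0.0525] z range [0.0413 0.0513] y [-0.0096  0.0119]
```

```bash
python3 - <<'E'
from h import *
I=load('w3'); d=I['d']; o=get_obs()
r=R.from_quat(o['ee_rot']); ax=R.from_quat(I['attitude']).apply([0,0,-1])
for u in (200,215,224,413,420,440):
  for v in (248,254,260,270,285,300):
    rw=wray(I,[[u,v]])[0]; X=I['eye']+rw*d[v,u]/(rw@ax); print(u,v,d[v,u].round(3),r.inv().apply(X-o['position']).round(4))
E
```

```text
200 248 0.204 [ 0.0066 -0.0162 -0.0827]
200 254 0.204 [ 0.0049 -0.02   -0.0826]
200 260 0.134 [-0.0599  0.0075 -0.0547]
200 270 0.117 [-0.0763  0.0111 -0.0482]
200 285 0.105 [-0.0889  0.0117 -0.0436]
200 300 0.105 [-0.0901  0.0057 -0.0443]
215 248 0.203 [ 0.0054 -0.0152 -0.0709]
215 254 0.13 [-0.0625  0.0121 -0.0459]
215 260 0.124 [-0.0686  0.0122 -0.0439]
215 270 0.123 [-0.0714  0.0088 -0.0435]
215 285 0.122 [-0.0735  0.0028 -0.0437]
215 300 0.121 [-0.0762 -0.0031 -0.0438]
224 248 0.203 [ 0.0055 -0.015  -0.0643]
224 254 0.136 [-0.0572  0.0098 -0.0434]
224 260 0.137 [-0.0572  0.0067 -0.0438]
224 270 0.136 [-0.0593  0.0026 -0.0437]
224 285 0.132 [-0.0645 -0.0024 -0.0429]
224 300 0.133 [-0.0654 -0.01   -0.0437]
413 248 0.205 [ 0.007  -0.0159  0.065 ]
413 254 0.131 [-0.0615  0.0116  0.0415]
413 260 0.132 [-0.062   0.0089  0.0417]
413 270 0.132 [-0.063   0.0044  0.042 ]
413 285 0.131 [-0.0656 -0.0019  0.042 ]
413 300 0.129 [-0.0689 -0.0078  0.0419]
420 248 0.203 [ 0.0055 -0.0154  0.0697]
420 254 0.13 [-0.0623  0.0119  0.0446]
420 260 0.125 [-0.0682  0.0118  0.0427]
420 270 0.123 [-0.0713  0.0087  0.0421]
420 285 0.121 [-0.0746  0.0033  0.0419]
420 300 0.119 [-0.0777 -0.0022  0.0417]
440 248 0.204 [ 0.0063 -0.0163  0.0852]
440 254 0.205 [ 0.0056 -0.0207  0.0856]
440 260 0.207 [ 0.0062 -0.0257  0.0866]
440 270 0.116 [-0.0776  0.0116  0.0485]
440 285 0.105 [-0.0888  0.0113  0.0443]
440 300 0.093 [-0.1008  0.0127  0.0396]
```

```bash
python3 - <<'E'
from h import *
o=get_obs()
out=[]
for n in('scene','side'):
    p,d,I=snap(n,n+'1'); q=proj(I,[o['position'],o['position']+[0,0,.053],[.449,.0255,.016]]); print(n,q.round(1))
    u,v=q[0].astype(int); v-=25; a=p[v-50:v+50,u-65:u+65,::-1].copy(); a=cv2.resize(a,(390,300),interpolation=3)
    cv2.circle(a,(195,int((q[0][1]-(v-50))*3)),3,(0,255,0),1); out.append(a)
cv2.imwrite('pics/e.png',np.hstack(out))
E
```

```text
scene [[326.6 202.3]
 [327.1 186. ]
 [326.8 199.2]]
side [[343.4 241.5]
 [344.3 223.3]
 [344.  238.3]]
```

View pics/e.png

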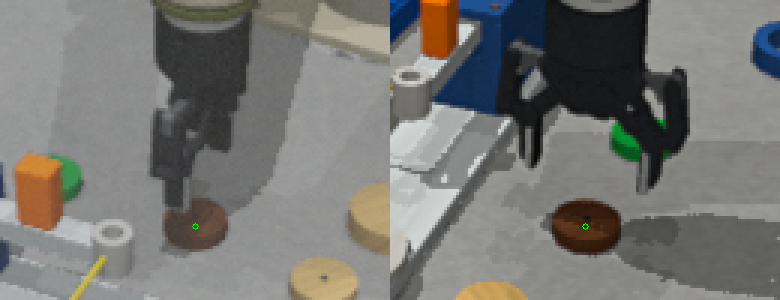

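The side view shows the fingertips hovering roughly 45 mm above the disc, although the TCP reads z = 0.007. Wrist depth agrees: the tips sit about 53 mm behind the TCP. That contradicts the description, so I'll test it physically by closing here.

>>> move_arm:
  motion: "0 0 0 0; 0 0 0 0; 0 0 0 0; 0 0 0 0"
  grip: 0.5
  force: 20

```text
clock: 4.15
position: [0.4491, 0.0261, 0.0054]
ee_rot: [-0.045, 0.706, 0.045, 0.706]
ft_force: [-0.1, 0.1, 1.1]
grip_width: 0.497
```

```bash
python3 - <<'E'
from h import *
o=get_obs(); print(o['position'],o['grip_width'],o['ft_force']); p,d,I=snap('wrist','w4')
r=R.from_quat(o['ee_rot']); ax=R.from_quat(I['attitude']).apply([0,0,-1])
ys,xs=np.mgrid[200:330,200:440]; dd=d[ys,xs].ravel(); rw=wray(I,np.c_[xs.ravel(),ys.ravel()]); X=I['eye']+rw*(dd/(rw@ax))[:,None]; T=r.inv().apply(X-o['position'])
ok=(abs(T[:,1])<.011)&(abs(T[:,2])<.04)&(T[:,0]<-.02)&(dd>0); T=T[ok]; print(len(T),np.percentile(T[:,0],[50,90,99]),np.percentile(T[:,2],[5,95]))
E
```

```text
[0.44913907 0.02609589 0.00541153] 0.4974189842449279 [-0.12854978  0.14508144  1.07465829]
3386 [-0.0777768  -0.05259879 -0.04292083] [-0.03867182  0.03862055]
```

View pics/w4.png

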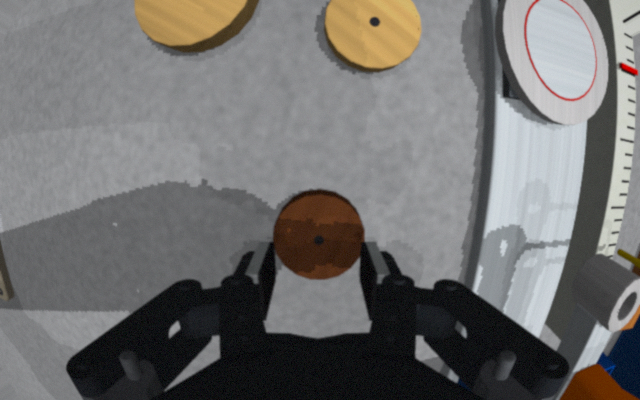

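Confirmed: the gripper closed to 42 mm without touching the 56 mm disc. The real fingertips are about 40 mm (shut), 43 mm (half open) and 53 mm (open) behind the reported TCP, so I'll allow for that offset from here and descend in watched steps.

>>> move_arm:
  motion: "0 0 0 0; 0 0 0 0; 0 0 0 0; 0 0 -0.015 0; 0 0 -0.03 0; 0 0 -0.03 0"
  grip: 1

```text
clock: 4.95
position: [0.4477, 0.0262, -0.0262]
ee_rot: [-0.045, 0.707, 0.045, 0.705]
ft_force: [-0.8, -0.6, 0.6]
grip_width: 1.001
```

>>> move_arm:
  motion: "0 0 -0.007 0; 0 0 -0.014 0; 0 0 -0.014 0; 0 0 -0.014 0"

```text
clock: 5.45
position: [0.4493, 0.0261, -0.0384]
ee_rot: [-0.045, 0.706, 0.045, 0.706]
ft_force: [-0.2, -0.0, 0.4]
grip_width: 1.002
```

```bash
python3 - <<'E'
from h import *
o=get_obs(); print(o['position'],o['grip_width'],o['ft_force']); p,d,I=snap('wrist','w5')
r=R.from_quat(o['ee_rot']); ax=R.from_quat(I['attitude']).apply([0,0,-1])
hsv=cv2.cvtColor(p,cv2.COLOR_RGB2HSV).astype(int)
p2,d2,I2=snap('side','side2'); 
q=proj(I2,[[.449,.0255,.016]])[0].astype(int); a=p2[q[1]-60:q[1]+40,q[0]-65:q[0]+65,::-1]
cv2.imwrite('pics/f.png',np.hstack([cv2.resize(a,(390,300),interpolation=3),cv2.resize(p[150:350,190:450,::-1],(390,300))]))
E
```

```text
[ 0.44929158  0.02614224 -0.03843113] 1.0017427580464102 [-0.23764953 -0.00535533  0.38070172]
```

View pics/f.png

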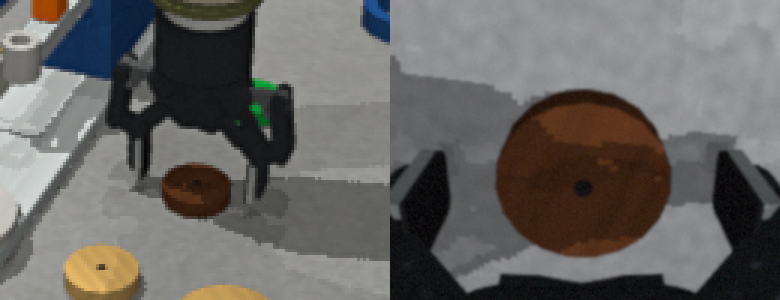

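>>> move_arm:
  motion: "0 0 -0.003 0; 0 0 -0.003 0; 0 0 -0.003 0; 0 0 -0.003 0; 0 0 -0.003 0; 0 0 -0.003 0"
  grip: 0.55
  force: 25

```text
clock: 6.3
position: [0.4492, 0.0261, -0.0416]
ee_rot: [-0.045, 0.706, 0.045, 0.706]
ft_force: [-0.8, 0.6, 0.9]
grip_width: 0.645
```

>>> move_arm:
  motion: "0 0 0.01 0; 0 0 0.02 0; 0 0 0.02 0"

```text
clock: 6.68
position: [0.4501, 0.026, -0.0204]
ee_rot: [-0.045, 0.705, 0.045, 0.706]
ft_force: [-0.6, -0.3, -0.8]
grip_width: 0.644
```

```bash
cat > held.py <<'E'
import sys
from h import *
o=get_obs(); print(o['position'],o['grip_width'],o['ft_force']); p,d,I=snap('wrist',sys.argv[1])
p2,d2,I2=snap('side',sys.argv[1]+'s'); 
q=proj(I2,[o['position']+[0,0,.05]])[0].astype(int); a=p2[q[1]-50:q[1]+50,q[0]-65:q[0]+65,::-1]
cv2.imwrite('pics/%sc.png'%sys.argv[1],np.hstack([cv2.resize(a,(390,300),interpolation=3),cv2.resize(p[150:350,190:450,::-1],(390,300))]))
E
python3 held.py w6
```

```text
[ 0.45012612  0.02598981 -0.02044815] 0.6442537963078734 [-0.61557575 -0.26957544 -0.76685091]
```

View pics/w6c.png

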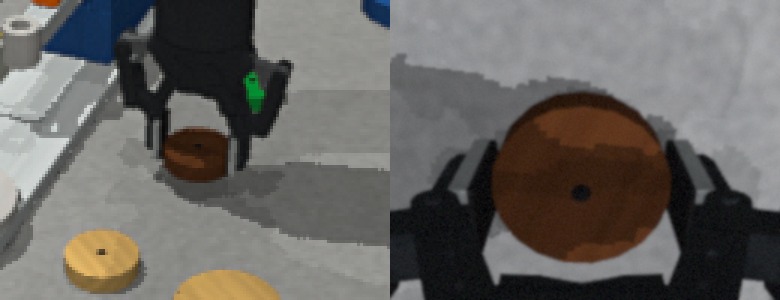

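```bash
cat > hole.py <<'E'
import sys
from h import *
I=load(sys.argv[1]); tcp=np.array(eval(sys.argv[2])); s=eval(sys.argv[3]); z=float(sys.argv[4]); p=I['p']
hy,hx=np.mgrid[s[1]-9:s[1]+10,s[0]-9:s[0]+10]; g=p[hy,hx].sum(2).astype(float); print(g.min(),np.median(g))
t=g<g.min()+0.5*(np.median(g)-g.min()); h=[hx[t].mean(),hy[t].mean()]; X=plane(I,h,tcp[2]+z,wray)[0]; print(h,X,'rel',(X-tcp).round(4))
E
python3 hole.py w6 '[.45013,.02599,-.02045]' '(319,278)' .0576
```

```text
9.0 97.0
[np.float64(316.8181818181818), np.float64(277.41818181818184)] [0.44898014 0.02479865 0.03715   ] rel [-0.0011 -0.0012  0.0576]
```

>>> move_arm:
  motion: "0 0 0.05 0; 0.03 0.03 0.075 0; 0.065 0.07 0.075 0; 0.1 0.11 0.075 0; 0.125 0.135 0.075 0; 0.136 0.1465 0.07 0; 0.136 0.1465 0.06 0; 0.136 0.1465 0.06 0; 0.136 0.1465 0.06 0"

```text
clock: 7.9
position: [0.5848, 0.1713, 0.0385]
ee_rot: [-0.045, 0.706, 0.044, 0.706]
ft_force: [0.7, -0.1, -1.7]
grip_width: 0.645
```

```bash
python3 held.py w7
```

```text
[0.58482014 0.17125052 0.03849075] 0.6445448418640969 [ 0.69564801 -0.05472886 -1.72655386]
```

View pics/w7.png

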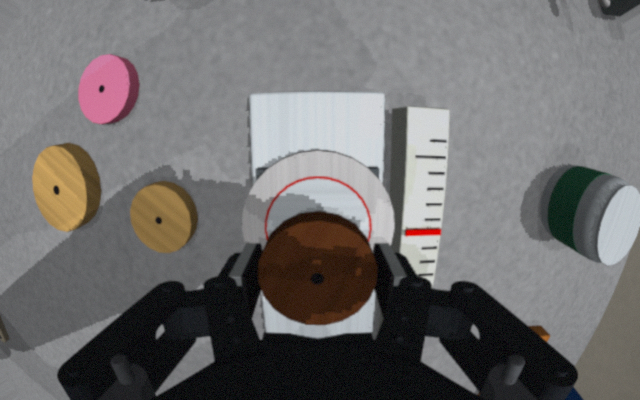

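View pics/w7c.png

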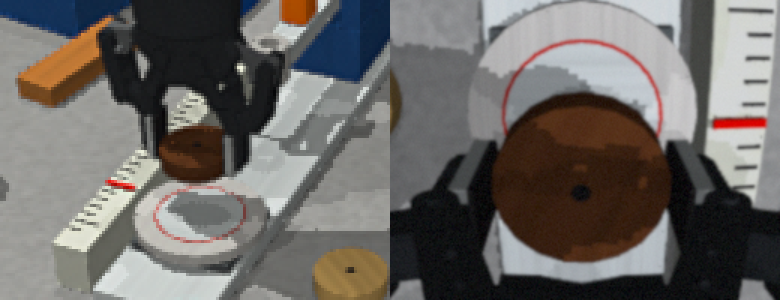

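```bash
python3 hole.py w7 '[.58482,.17125,.03849]' '(317,278)' .0576; python3 - <<'E'
from h import *
I=load('w7'); p=I['p']; hsv=cv2.cvtColor(p,cv2.COLOR_RGB2HSV).astype(int); red=((hsv[...,0]<8)|(hsv[...,0]>170))
m=np.zeros(red.shape,bool); m[172:262,258:378]=1
yy,xx=np.mgrid[0:400,0:640]; m&=~(((xx-317)/62.)**2+((yy-268)/60.)**2<1)
sel=m&red&(hsv[...,1]>60)&(hsv[...,2]>120); ys,xs=np.nonzero(sel); P=plane(I,np.c_[xs,ys],.034,wray)[:,:2]
from scipy.optimize import least_squares
s=least_squares(lambda c:np.hypot(P[:,0]-c[0],P[:,1]-c[1])-.0345,[.585,.171],loss='soft_l1',f_scale=.001).x; print('ring R fixed',s.round(4),'free',circ(P),len(P))
m[:]=0; m[222:242,400:446]=1; ys,xs=np.nonzero(m&red&(hsv[...,1]>120)); M=plane(I,np.c_[xs,ys],.044,wray).mean(0); print('mark',M, 'plate from mark',M[:2]-.067*np.array([.9919,.127]))
E
```

```text
0.0 85.0
[np.float64(317.075), np.float64(277.9)] [0.58397112 0.1698257  0.09609   ] rel [-0.0008 -0.0014  0.0576]
ring R fixed [0.5843 0.17  ] free (array([0.5841824 , 0.17082145]), np.float64(0.033891359381441145)) 504
mark [0.64975095 0.18024181 0.044     ] plate from mark [0.58329365 0.17173281]
```

>>> move_arm:
  motion: "0 0.001 -0.015 0; 0 0.001 -0.03 0; 0 0.001 -0.04 0; 0 0.001 -0.044 0; 0 0.001 -0.044 0; 0 0.001 -0.0455 0; 0 0.001 -0.0455 0"

```text
clock: 8.88
position: [0.5854, 0.1736, -0.0068]
ee_rot: [-0.045, 0.706, 0.045, 0.706]
ft_force: [-0.4, 0.4, -1.2]
grip_width: 0.639
```

```bash
python3 held.py w8
```

```text
[ 0.58535314  0.17360475 -0.00681089] 0.6392638392058024 [-0.35217865  0.3927506  -1.15340217]
```

View pics/w8c.png

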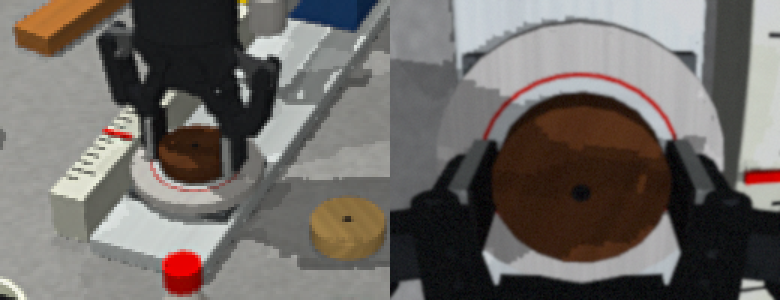

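```bash
python3 hole.py w8 '[.58535,.1736,-.0068]' '(317,278)' .0576; cat > ringfix.py <<'E'
import sys
from h import *
from scipy.optimize import least_squares
I=load(sys.argv[1]); p=I['p']; hsv=cv2.cvtColor(p,cv2.COLOR_RGB2HSV).astype(int); red=((hsv[...,0]<8)|(hsv[...,0]>170))
P=None
ys,xs=np.nonzero(red&(hsv[...,1]>60)&(hsv[...,2]>100)); P=plane(I,np.c_[xs,ys],.034,wray)[:,:2]
e=abs(np.hypot(P[:,0]-.5843,P[:,1]-.171)-.0345)<.006; dk=p[ys,xs].astype(int); e&=(dk[:,2]>60)&(dk[:,0]>150)
P=P[e]; f=lambda c:np.hypot(P[:,0]-c[0],P[:,1]-c[1])-.0345
s=least_squares(f,[.5843,.171],loss='soft_l1',f_scale=.001).x; print('ring',s.round(4),len(P),np.abs(f(s)).mean(), 'angles',np.percentile(np.degrees(np.arctan2(P[:,1]-s[1],P[:,0]-s[0])),[2,98]).round())
E
python3 ringfix.py w8; python3 ringfix.py w7
```

```text
9.0 82.0
[np.float64(317.2857142857143), np.float64(278.0612244897959)] [0.58457704 0.17208026 0.0508    ] rel [-0.0008 -0.0015  0.0576]
ring [0.5841 0.1701] 329 0.00057777885549013 angles [ 34. 134.]
ring [0.5839 0.1701] 401 0.00046594442396760477 angles [ -0. 141.]
```

>>> move_arm:
  motion: "0 -0.0015 0 0; -0.0003 -0.0015 -0.0005 0; -0.0003 -0.0015 -0.001 0; -0.0003 -0.0015 -0.001 0"

```text
clock: 9.48
position: [0.5851, 0.1719, -0.0075]
ee_rot: [-0.045, 0.706, 0.045, 0.706]
ft_force: [-2.2, -1.9, 5.4]
grip_width: 0.643
```

>>> move_arm:
  motion: "0 0 0 0; 0 0 0 0; 0 0 0 0; 0 0 0 0"
  grip: 0.82

```text
clock: 9.98
position: [0.5848, 0.1721, -0.0081]
ee_rot: [-0.045, 0.706, 0.045, 0.706]
ft_force: [0.5, -0.8, 1.0]
grip_width: 0.818
```

```bash
python3 held.py w9;python3 ringfix.py w9
```

```text
[ 0.58481399  0.17212089 -0.00813613] 0.8181656688076945 [ 0.47265343 -0.75733118  1.0235426 ]
ring [0.5841 0.1701] 338 0.0005461147889603307 angles [ 30. 136.]
```

View pics/w9c.png

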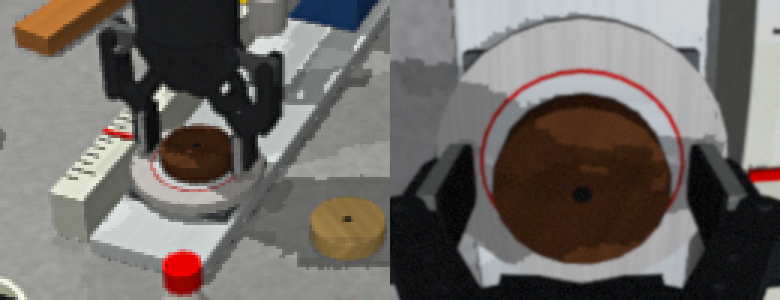

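>>> move_arm:
  motion: "0 0 0.03 0; 0 0 0.08 0; -0.03 -0.03 0.13 0; -0.06 -0.06 0.17 0; -0.06 -0.06 0.17 0; -0.06 -0.06 0.17 0"

```text
clock: 10.82
position: [0.5249, 0.112, 0.1617]
ee_rot: [-0.045, 0.706, 0.045, 0.706]
ft_force: [0.1, -0.1, -0.5]
grip_width: 0.821
```

```bash
cat > chk.py <<'E'
import sys
from h import *
fn=sys.argv[1]
o=get_obs(); print(o['position']); p,d,I=snap('wrist',fn)
hsv=cv2.cvtColor(p,cv2.COLOR_RGB2HSV).astype(int)
def top(X,zt,mask,w=50):
    s=proj(I,X,True)[0].astype(int); m=blob(I,mask,s,w); c=max(cv2.findContours(m.astype(np.uint8),0,cv2.CHAIN_APPROX_NONE)[0],key=len)[:,0]
    C,r=circ(plane(I,c,zt,wray)[:,:2]); hy,hx=np.mgrid[s[1]-12:s[1]+13,s[0]-12:s[0]+13]; g=p[hy,hx].sum(2).astype(float); t=g<g.min()+.4*(np.median(g)-g.min()); h=[hx[t].mean(),hy[t].mean()]
    return s,C.round(4),round(2*r,4),'hole',plane(I,h,zt,wray)[0,:2].round(4)
wood=(hsv[...,1]>100)&(hsv[...,0]>8)&(hsv[...,0]<25); dark=(hsv[...,1]>90)&(hsv[...,2]<170)&(hsv[...,0]<20)
if 'dark' in sys.argv: print('dark',top([.5843,.171,.05],.05,dark))
if 'light' in sys.argv: print('light',top([.4637,.1545,.016],.016,wood,40))
if 'top' in sys.argv: print('light top',top([.5843,.171,.066],.066,wood,60))
E
python3 chk.py w10 dark light; python3 ringfix.py w10
```

```text
[0.52491802 0.11198791 0.16171313]
dark (array([387, 139]), array([0.5838, 0.1702]), np.float64(0.0535), 'hole', array([0.5841, 0.1701]))
light (array([265, 137]), array([0.4641, 0.1549]), np.float64(0.0536), 'hole', array([0.4634, 0.1547]))
ring [0.5844 0.1711] 377 0.0008030001494654469 angles [-172.  171.]
```

View pics/w10.png

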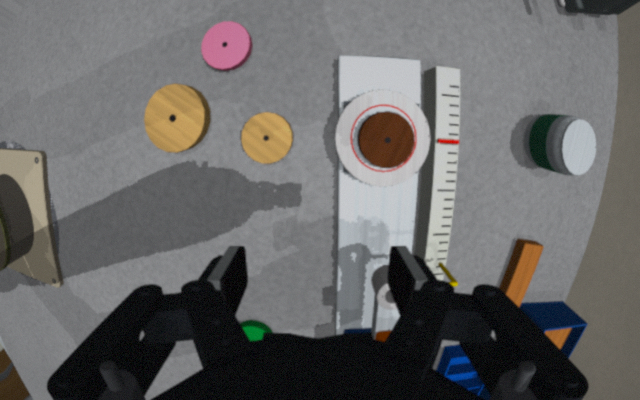

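>>> move_arm:
  motion: "-0.02 0.015 0 0.18; -0.04 0.03 -0.02 0.36; -0.061 0.043 -0.06 0.54; -0.061 0.043 -0.1 0.72; -0.061 0.043 -0.13 0.9; -0.061 0.043 -0.13 0.9; -0.061 0.043 -0.13 0.9"
  grip: 0.9

```text
clock: 11.75
position: [0.4641, 0.1561, 0.0325]
ee_rot: [-0.346, 0.616, 0.347, 0.617]
ft_force: [0.4, -0.2, 0.5]
grip_width: 0.898
```

```bash
python3 chk.py w11 light; python3 -c "
from h import *
o=get_obs();r=R.from_quat(o['ee_rot']).as_matrix();print(np.degrees(np.arctan2(r[1,2],r[0,2])),r[:,0])"
```

```text
[0.46411869 0.15605953 0.03246489]
light (array([315, 223]), array([0.4628, 0.1552]), np.float64(0.0547), 'hole', array([0.4639, 0.1546]))
58.68461985425309 [ 8.85635119e-04  9.51086193e-04 -9.99999156e-01]
```

View pics/w11.png

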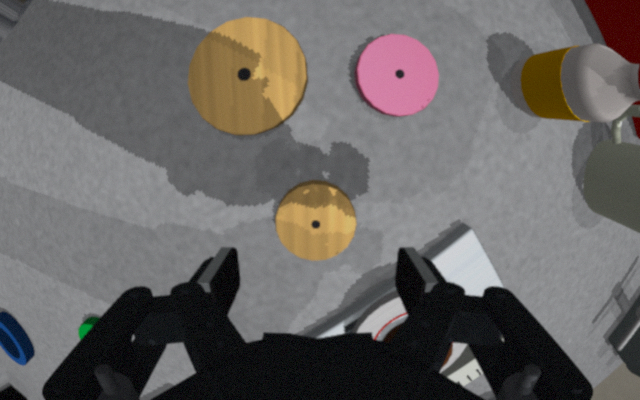

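>>> move_arm:
  motion: "0 -0.0005 -0.03 0; 0 -0.0005 -0.055 0; 0 -0.0005 -0.068 0; 0 -0.0005 -0.073 0; 0 -0.0005 -0.073 0; 0 -0.0005 -0.073 0"

```text
clock: 12.55
position: [0.4645, 0.1548, -0.0403]
ee_rot: [-0.347, 0.616, 0.347, 0.616]
ft_force: [-1.0, -0.5, 0.2]
grip_width: 0.899
```

>>> move_arm:
  motion: "0 0 0 0; 0 0 0 0; 0 0 0 0; 0 0 0 0; 0 0 0 0; 0 0 0 0"
  grip: 0.55
  force: 25

```text
clock: 13.3
position: [0.4643, 0.1546, -0.0405]
ee_rot: [-0.347, 0.616, 0.347, 0.616]
ft_force: [-1.2, -0.9, 6.0]
grip_width: 0.649
```

```bash
python3 held.py w12
```

```text
[ 0.46428318  0.15463278 -0.040454  ] 0.6487450394569104 [-1.1777269  -0.85178703  6.04384545]
```

View pics/w12c.png

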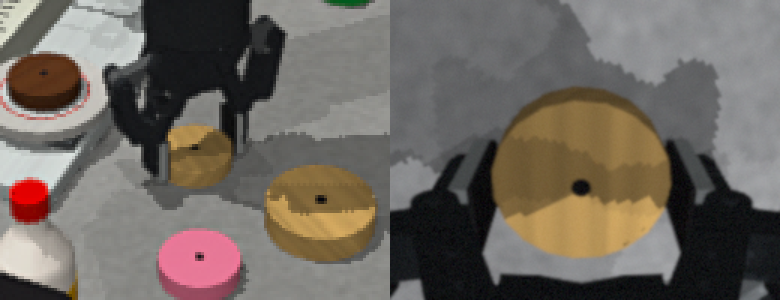

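>>> move_arm:
  motion: "0 0 0.05 0; 0 0 0.1 -0.15; 0.03 0.005 0.112 -0.3; 0.06 0.01 0.112 -0.45; 0.09 0.014 0.112 -0.6; 0.1213 0.0175 0.112 -0.75; 0.1213 0.0175 0.112 -0.9; 0.1213 0.0175 0.105 -0.9; 0.1213 0.0175 0.105 -0.9; 0.1213 0.0175 0.105 -0.9"

```text
clock: 14.65
position: [0.5849, 0.172, 0.064]
ee_rot: [-0.046, 0.706, 0.046, 0.706]
ft_force: [-0.1, -0.8, -0.6]
grip_width: 0.639
```

```bash
python3 held.py w13
```

```text
[0.58491776 0.17198497 0.06397765] 0.6387497648178491 [-0.07574211 -0.75162512 -0.6398649 ]
```

View pics/w13.png

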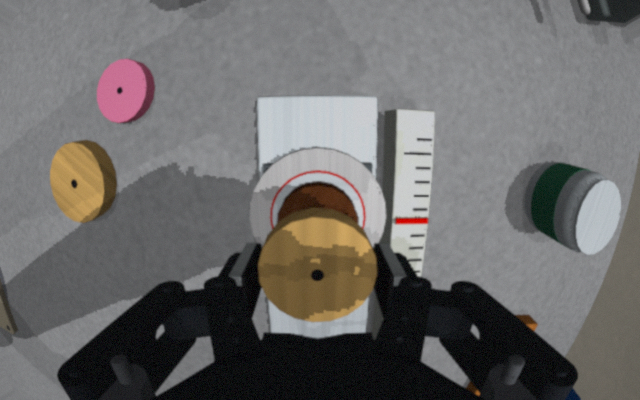

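```bash
python3 hole.py w13 '[.58492,.17198,.06398]' '(317,274)' .0565; python3 -c "
from h import *
o=get_obs();r=R.from_quat(o['ee_rot']).as_matrix();print(np.degrees(np.arctan2(r[1,2],r[0,2])))"
```

```text
7.0 219.0
[np.float64(316.9578947368421), np.float64(274.63157894736844)] [0.58388013 0.17160108 0.12048   ] rel [-0.001  -0.0004  0.0565]
7.335148650363662
```

>>> move_arm:
  motion: "0 -0.001 -0.02 0; 0 -0.001 -0.04 0; 0 -0.001 -0.05 0; 0 -0.001 -0.052 0; 0 -0.001 -0.052 0; 0 -0.001 -0.052 0"

```text
clock: 15.5
position: [0.5856, 0.1713, 0.0126]
ee_rot: [-0.045, 0.705, 0.045, 0.706]
ft_force: [-0.1, 0.5, 0.5]
grip_width: 0.642
```

```bash
python3 held.py w14; python3 ringfix.py w14
```

```text
[0.58557968 0.17133818 0.0125562 ] 0.6423711323208138 [-0.10947833  0.49452832  0.46265729]
ring [0.5841 0.1701] 339 0.0005150737024717614 angles [ 25. 144.]
```

View pics/w14c.png

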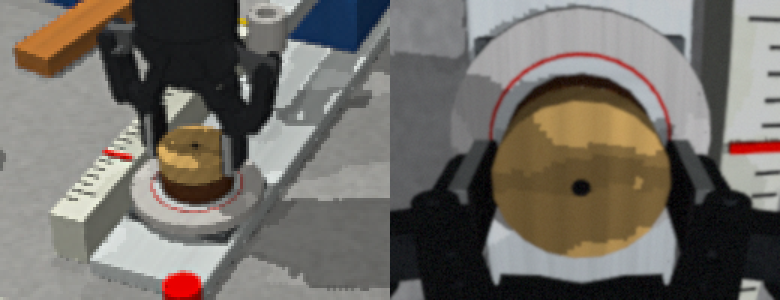

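>>> move_arm:
  motion: "-0.0005 -0.0005 -0.0015 0; -0.0005 -0.0005 -0.0025 0; -0.0005 -0.0005 -0.003 0; -0.0005 -0.0005 -0.003 0"

```text
clock: 16.1
position: [0.5847, 0.1705, 0.0096]
ee_rot: [-0.045, 0.706, 0.045, 0.706]
ft_force: [-2.8, -1.6, 7.6]
grip_width: 0.644
```

Contact at the predicted height (7.6 N). Releasing.

>>> move_arm:
  motion: "0 0 0 0; 0 0 0 0; 0 0 0 0; 0 0 0 0; 0 0 0.02 0; 0 0 0.06 0; 0 0 0.12 0; -0.02 -0.05 0.16 0; -0.02 -0.08 0.17 0; -0.02 -0.08 0.17 0"
  grip: 0.82

```text
clock: 17.35
position: [0.5658, 0.0875, 0.1817]
ee_rot: [-0.044, 0.704, 0.043, 0.707]
ft_force: [0.2, 0.6, -0.9]
grip_width: 0.821
```

```bash
python3 chk.py w15 top; python3 ringfix.py w15; python3 -c "
from h import *
snap('side','s15'); p=cv2.imread('pics/s15.png')[130:330,180:380]; q=cv2.imread('pics/w15.png'); cv2.imwrite('pics/g.png',np.hstack([cv2.resize(p,(400,400)),q[60:260,300:500].repeat(2,0).repeat(2,1)]))"
```

```text
[0.56579054 0.08747931 0.18167005]
light top (array([347, 107]), array([0.584 , 0.1702]), np.float64(0.0536), 'hole', array([0.5839, 0.1702]))
ring [0.5838 0.1709] 214 0.0007219419465802203 angles [-102.  148.]
```

View pics/g.png

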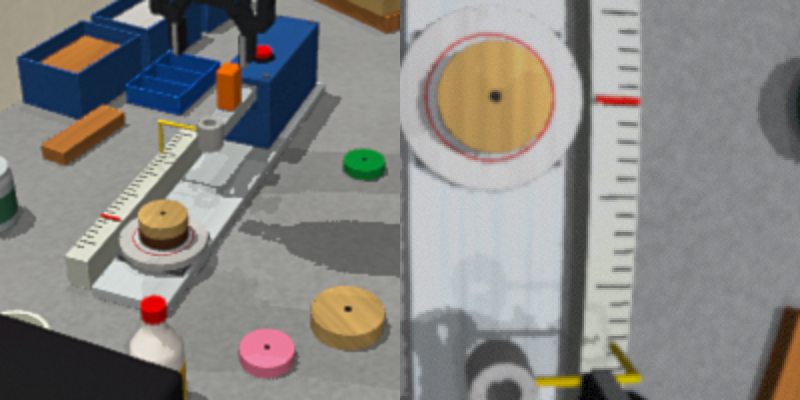

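View pics/w15.png

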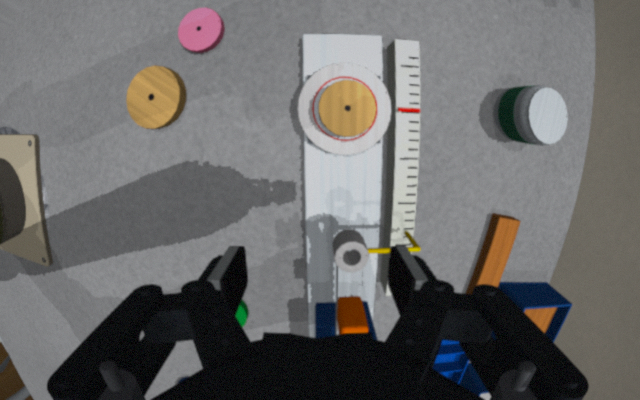

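Both wooden discs are stacked within about 1 mm of the plate centre: light top at (0.584,0.170), ring at (0.584,0.171). On to the button with the fingers shut.

>>> move_arm:
  motion: "0.015 -0.055 0.01 0; 0.03 -0.11 0.01 0; 0.045 -0.165 0.01 0; 0.058 -0.2155 0.01 0; 0.058 -0.2155 0 0; 0.058 -0.2155 0 0; 0.058 -0.2155 0 0"
  grip: 0

```text
clock: 18.32
position: [0.6228, -0.1223, 0.1793]
ee_rot: [-0.046, 0.706, 0.046, 0.706]
ft_force: [-0.3, -0.1, 0.5]
grip_width: 0.003
```

```bash
python3 - <<'E'
from h import *
o=get_obs(); print(o['position'],o['grip_width']); p,d,I=snap('wrist','w16')
hsv=cv2.cvtColor(p,cv2.COLOR_RGB2HSV).astype(int); red=((hsv[...,0]<8)|(hsv[...,0]>170))&(hsv[...,1]>150)&(hsv[...,2]>100)
s=proj(I,[.6226,-.1255,.132],True)[0].astype(int); print(s)
m=blob(I,red,s,60); c=max(cv2.findContours(m.astype(np.uint8),0,cv2.CHAIN_APPROX_NONE)[0],key=len)[:,0]; print(circ(plane(I,c,.132,wray)[:,:2]))
r=R.from_quat(o['ee_rot']); ax=R.from_quat(I['attitude']).apply([0,0,-1])
ys,xs=np.mgrid[200:330,280:360]; dd=d[ys,xs].ravel(); rw=wray(I,np.c_[xs.ravel(),ys.ravel()]); X=I['eye']+rw*(dd/(rw@ax))[:,None]; T=r.inv().apply(X-o['position'])
ok=(abs(T[:,1])<.02)&(abs(T[:,2])<.02)&(T[:,0]<-.015)&(dd>0); T=T[ok]; print(len(T),np.percentile(T[:,0],[50,90,99,100]),np.percentile(T[:,2],[2,98]),np.percentile(T[:,1],[2,98]))
E
```

```text
[ 0.62281641 -0.12232968  0.17925434] 0.0028475805068501818
[317 213]
(array([ 0.62473927, -0.12784523]), np.float64(0.01370834928267231))
6024 [-0.08718616 -0.05704989 -0.04647422 -0.04369659] [-0.01319592  0.01190416] [-0.00586784  0.01816872]
```

View pics/w16.png

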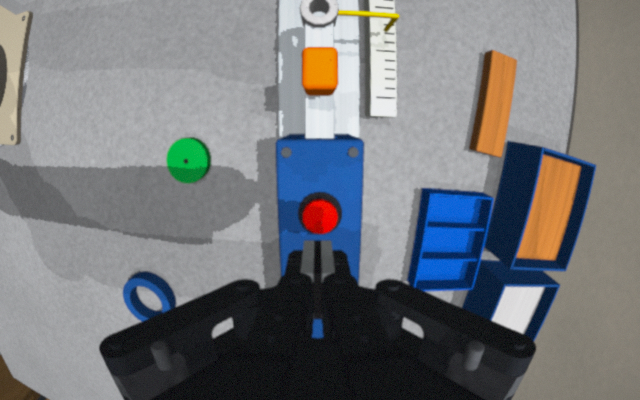

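>>> move_arm:
  motion: "0.001 -0.002 -0.04 0; 0.001 -0.002 -0.07 0; 0.001 -0.002 -0.078 0; 0.001 -0.002 -0.078 0; 0.001 -0.002 -0.078 0"

```text
clock: 19.0
position: [0.6246, -0.1267, 0.1026]
ee_rot: [-0.045, 0.705, 0.045, 0.706]
ft_force: [-0.6, 0.2, -0.1]
grip_width: 0.0
```

```bash
python3 - <<'E'
from h import *
o=get_obs(); print(o['position'],o['grip_width']); p,d,I=snap('wrist','w17')
J=load('w16'); q=J['p']; hsv=cv2.cvtColor(q,cv2.COLOR_RGB2HSV).astype(int); m=blob(J,(hsv[...,0]>8)&(hsv[...,0]<20)&(hsv[...,1]>180)&(hsv[...,2]>190),(320,70),30)
ys,xs=np.nonzero(m); print('handle top px',xs.min(),xs.max(),ys.min(),ys.max(),plane(J,[[xs.mean(),ys.mean()]],.157,wray), plane(J,[[320,xs.min()],[320,ys.max()]],.157,wray))
r=cv2.minAreaRect(plane(J,np.c_[xs,ys],.157,wray)[:,:2].astype(np.float32)*1000); print(r)
cv2.imwrite('pics/w17c.png',cv2.resize(p[130:330,190:450,::-1],(780,600)))
E
```

```text
[ 0.62458599 -0.12672598  0.10260926] 9.416984552967367e-05
handle top px 303 336 48 88 [[ 0.61003463 -0.0200534   0.157     ]] [[ 0.63290967 -0.19040905  0.157     ]
 [ 0.61212792 -0.0336283   0.157     ]]
((610.0652465820312, -20.151185989379883), (21.439266204833984, 27.256481170654297), 7.474538803100586)
```

View pics/w17c.png

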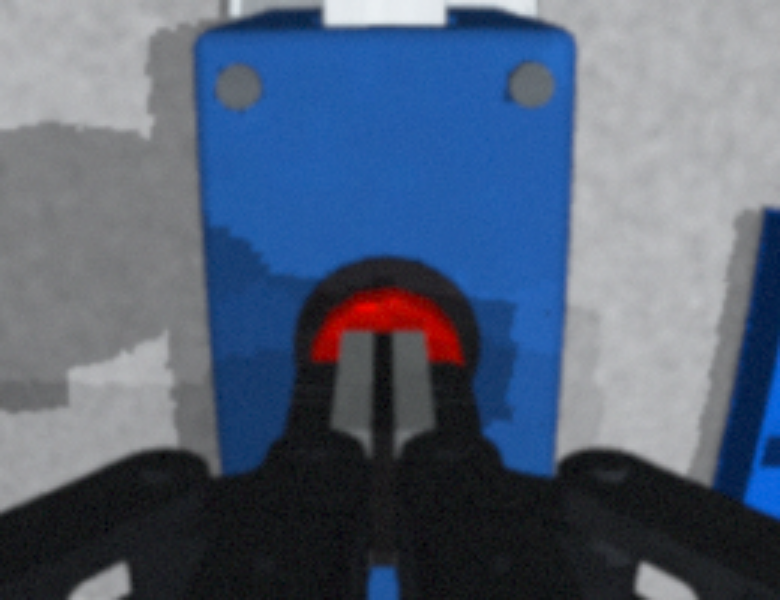

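>>> move_arm:
  motion: "0 0 -0.005 0; 0 0 -0.01 0; 0 0 -0.012 0; 0 0 -0.012 0"

```text
clock: 19.55
position: [0.6237, -0.1269, 0.0888]
ee_rot: [-0.045, 0.706, 0.045, 0.706]
ft_force: [-0.1, 0.3, 1.7]
grip_width: -0.001
```

>>> move_arm:
  motion: "0 0 -0.002 0; 0 0 -0.004 0; 0 0 -0.006 0; 0 0 -0.006 0"

```text
clock: 20.05
position: [0.6242, -0.1273, 0.0846]
ee_rot: [-0.045, 0.705, 0.044, 0.706]
ft_force: [-4.2, -0.6, 13.0]
grip_width: 0.001
```

>>> move_arm:
  motion: "0 0 -0.001 0; 0 0 -0.001 0; 0 0 -0.001 0"

```text
clock: 20.42
position: [0.6244, -0.1275, 0.0842]
ee_rot: [-0.045, 0.705, 0.044, 0.706]
ft_force: [-5.6, -1.2, 18.9]
grip_width: -0.002
```

>>> move_arm:
  motion: "0 0 0.03 0; 0 0 0.06 0; 0.01 -0.04 0.08 0; 0.01 -0.04 0.08 0"

```text
clock: 20.92
position: [0.6341, -0.1711, 0.1628]
ee_rot: [-0.044, 0.705, 0.042, 0.706]
ft_force: [-0.1, 0.3, 0.2]
grip_width: -0.0
```

```bash
python3 - <<'E'
from h import *
o=get_obs(); print(o['position'],o['grip_width']); p,d,I=snap('wrist','w18'); p2,d2,I2=snap('side','s18')
hsv=cv2.cvtColor(p,cv2.COLOR_RGB2HSV).astype(int); red=((hsv[...,0]<8)|(hsv[...,0]>170))&(hsv[...,1]>150)&(hsv[...,2]>100)
s=proj(I,[.624,-.1275,.132],True)[0].astype(int); m=blob(I,red,s,40); ys,xs=np.nonzero(m)
ax=R.from_quat(I['attitude']).apply([0,0,-1]); uv=np.c_[xs,ys]
def z(uv):
    rw=wray(I,uv); return (I['eye']+rw*(d[uv[:,1],uv[:,0]]/(rw@ax))[:,None])[:,2]
print('btn z',np.median(z(uv)),len(xs)); h=np.array([[s[0]-25,s[1]-40],[s[0]+20,s[1]-40],[s[0],s[1]-45]]); print('housing z',z(h))
c=max(cv2.findContours(m.astype(np.uint8),0,cv2.CHAIN_APPROX_NONE)[0],key=len)[:,0]
for zz in(.132,.124): print(zz,circ(plane(I,c,zz,wray)[:,:2]))
q=proj(I2,[.624,-.1275,.13])[0].astype(int)
cv2.imwrite('pics/k.png',np.hstack([cv2.resize(p[150:300,220:420,::-1],(400,300)),cv2.resize(p2[q[1]-40:q[1]+35,q[0]-50:q[0]+50,::-1],(400,300))]))
E
```

```text
[ 0.63410951 -0.17109681  0.1628286 ] -0.0003859380251696355
btn z 0.12437090023716896 1095
housing z [0.12079835 0.11971124 0.12057505]
0.132 (array([ 0.62454118, -0.12737634]), np.float64(0.012617568842943176))
0.124 (array([ 0.62453884, -0.12828949]), np.float64(0.013092406175460227))
```

View pics/k.png

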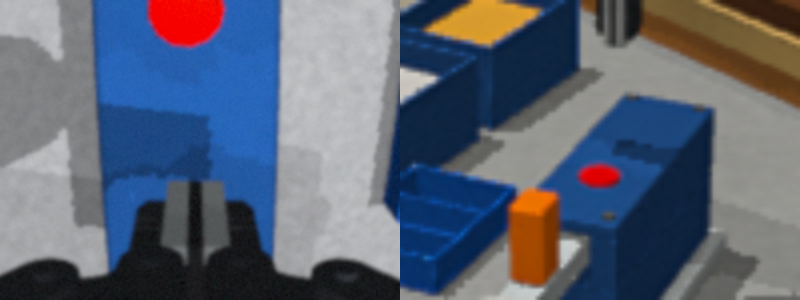

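Button top now measures z = 0.1244, so it is fully down. Now hovering over the handle at (0.610,-0.020).

>>> move_arm:
  motion: "-0.006 0.04 0.01 0; -0.015 0.09 0.01 0; -0.0235 0.1475 0.01 0; -0.0235 0.1475 0 0; -0.0235 0.1475 0 0; -0.0235 0.1475 0 0"
  grip: 0.65

```text
clock: 21.78
position: [0.6101, -0.0207, 0.1616]
ee_rot: [-0.044, 0.706, 0.044, 0.705]
ft_force: [0.6, -0.1, -1.0]
grip_width: 0.651
```

```bash
python3 - <<'E'
from h import *
o=get_obs(); print(o['position'],o['grip_width']); p,d,I=snap('wrist','w19')
hsv=cv2.cvtColor(p,cv2.COLOR_RGB2HSV).astype(int); s=proj(I,[.61,-.02,.157],True)[0].astype(int);print(s)
m=blob(I,(hsv[...,0]>8)&(hsv[...,0]<20)&(hsv[...,1]>180)&(hsv[...,2]>120),s,60); ys,xs=np.nonzero(m); print(xs.min(),xs.max(),ys.min(),ys.max())
print(cv2.minAreaRect(plane(I,np.c_[xs,ys],.157,wray)[:,:2].astype(np.float32)*1000))
E
```

```text
[ 0.61006439 -0.02070339  0.16155555] 0.6512531357083488
[318 227]
301 336 189 244
((608.891357421875, -13.401256561279297), (22.407363891601562, 36.784000396728516), 8.186368942260742)
```

View pics/w19.png

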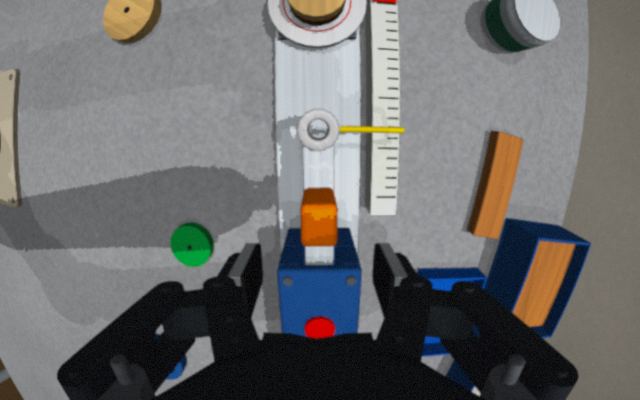

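>>> move_arm:
  motion: "0 0.002 -0.03 0; 0 0.002 -0.06 0; 0 0.002 -0.08 0; 0 0.002 -0.087 0; 0 0.002 -0.087 0; 0 0.002 -0.087 0"

```text
clock: 22.58
position: [0.6109, -0.0174, 0.076]
ee_rot: [-0.045, 0.705, 0.045, 0.706]
ft_force: [-0.3, -0.2, -0.2]
grip_width: 0.651
```

```bash
python3 - <<'E'
from h import *
o=get_obs(); print(o['position'],o['grip_width'],o['ft_force']); p,d,I=snap('wrist','w20'); p2,d2,I2=snap('side','s20')
q=proj(I2,[.61,-.018,.13])[0].astype(int)
cv2.imwrite('pics/l.png',np.hstack([cv2.resize(p[150:350,190:450,::-1],(390,300)),cv2.resize(p2[q[1]-50:q[1]+50,q[0]-65:q[0]+65,::-1],(390,300))]))
E
```

```text
[ 0.6108865  -0.01738742  0.07603835] 0.6508600538014832 [-0.31141055 -0.20532773 -0.2401205 ]
```

View pics/l.png

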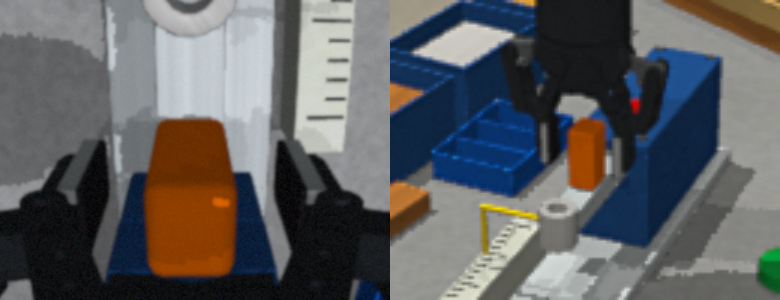

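>>> move_arm:
  motion: "0 0 0 0; 0 0 0 0; 0 0 0 0; 0 0 0 0; 0 0 0 0"
  grip: 0
  force: 40

```text
clock: 23.3
position: [0.6106, -0.0174, 0.0753]
ee_rot: [-0.045, 0.705, 0.045, 0.706]
ft_force: [3.5, 0.1, 3.3]
grip_width: 0.279
```

>>> move_arm:
  motion: "-0.001 0.01 0 0; -0.0026 0.02 0 0; -0.0039 0.03 0 0; -0.0039 0.03 0 0"

```text
clock: 23.8
position: [0.6065, 0.0137, 0.0753]
ee_rot: [-0.045, 0.705, 0.045, 0.706]
ft_force: [2.7, -1.5, 6.3]
grip_width: 0.278
```

>>> move_arm:
  motion: "-0.0016 0.012 0 0; -0.0031 0.024 0 0; -0.0047 0.036 0 0; -0.0063 0.048 0 0; -0.0079 0.06 0 0; -0.0094 0.072 0 0; -0.011 0.084 0 0; -0.0118 0.09 0 0; -0.0118 0.09 0 0"

```text
clock: 24.92
position: [0.5944, 0.1027, 0.0753]
ee_rot: [-0.045, 0.706, 0.045, 0.706]
ft_force: [0.6, -2.8, 7.2]
grip_width: 0.276
```

```bash
cat > ptr.py <<'E'
import sys
from h import *
fn=sys.argv[1]; o=get_obs(); print(o['position'],o['grip_width'],o['ft_force']); p,d,I=snap('wrist',fn); p2,d2,I2=snap('side',fn+'s'); p3,d3,I3=snap('scene',fn+'c')
ey=np.array([-.1288,.9917]); 
def meas(n,p,I,rf,wr):
    hsv=cv2.cvtColor(p,cv2.COLOR_RGB2HSV).astype(int); red=((hsv[...,0]<8)|(hsv[...,0]>170))&(hsv[...,1]>110)&(hsv[...,2]>90)
    s=proj(I,[.651,.18,.044],wr)[0].astype(int); m=blob(I,red,s,22); ys,xs=np.nonzero(m); M=plane(I,np.c_[xs,ys],.044,rf).mean(0)[:2]
    yel=(hsv[...,0]>22)&(hsv[...,0]<34)&(hsv[...,1]>120)&(hsv[...,2]>80); yy,xx=np.nonzero(yel)
    k=(abs(xx-s[0])<70)&(abs(yy-s[1])<70); yy,xx=yy[k],xx[k]
    print(n,'mark',M.round(4),len(xs),'px',s,'yellow n',len(xx),'bbox',(xx.min(),xx.max(),yy.min(),yy.max()) if len(xx) else None)
    if len(xx):
        t=yy>=yy.max()-2; tip=[xx[t].mean(),yy.max()-1]; T=plane(I,[tip],.0525,rf)[0][:2]; print('  lowest px',tip,'at z.0525',T.round(4),'dy rig',((T-M)@ey).round(4),'dx',((T-M)@[.9917,.1288]).round(4))
meas('wrist',p,I,wray,True); meas('side',p2,I2,ray,False); meas('scene',p3,I3,ray,False)
def crop(p,I,wr,w=40):
    s=proj(I,[.651,.18,.05],wr)[0].astype(int); return cv2.resize(p[max(s[1]-w,0):s[1]+w,s[0]-w:s[0]+w,::-1],(260,260),interpolation=cv2.INTER_NEAREST)
cv2.imwrite('pics/%sz.png'%fn,np.hstack([crop(p,I,True,50),crop(p2,I2,False,30),crop(p3,I3,False,30)]))
E
python3 ptr.py w21
```

```text
[0.59441539 0.10271684 0.07528572] 0.27569191109388314 [ 0.55905523 -2.80005017  7.17877079]
wrist mark [0.6505 0.1798] 190 px [412 120] yellow n 882 bbox (np.int64(349), np.int64(445), np.int64(135), np.int64(146))
  lowest px [np.float64(407.0705882352941), np.int64(145)] at z.0525 [0.6473 0.1625] dy rig -0.0167 dx -0.0054
side mark [0.6503 0.1835] 20 px [235 237] yellow n 75 bbox (np.int64(235), np.int64(255), np.int64(215), np.int64(232))
  lowest px [np.float64(236.6), np.int64(231)] at z.0525 [0.6565 0.1676] dy rig -0.0165 dx 0.0041
scene mark [0.653  0.1794] 11 px [342 262] yellow n 59 bbox (np.int64(336), np.int64(346), np.int64(227), np.int64(258))
  lowest px [np.float64(336.75), np.int64(257)] at z.0525 [0.6491 0.1657] dy rig -0.0131 dx -0.0056
```

View pics/w21z.png

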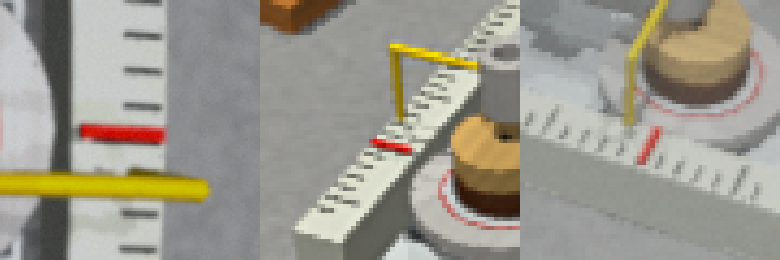

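View pics/w21.png

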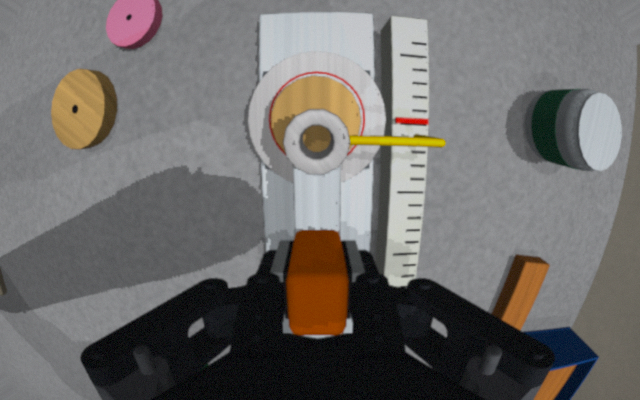

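>>> move_arm:
  motion: "-0.0005 0.004 0 0; -0.001 0.008 0 0; -0.0014 0.011 0 0; -0.0014 0.011 0 0; -0.0014 0.011 0 0; -0.0014 0.011 0 0"

```text
clock: 25.82
position: [0.593, 0.1131, 0.0753]
ee_rot: [-0.045, 0.706, 0.045, 0.706]
ft_force: [0.4, -2.4, 8.1]
grip_width: 0.277
```

```bash
python3 ptr.py w22
```

```text
[0.59303282 0.11310014 0.07531427] 0.276832168665359 [ 0.37117283 -2.42760909  8.05723587]
wrist mark [0.6482 0.1807] 77 px [412 135] yellow n 869 bbox (np.int64(349), np.int64(445), np.int64(136), np.int64(146))
  lowest px [np.float64(407.19018404907973), np.int64(145)] at z.0525 [0.646  0.1729] dy rig -0.0074 dx -0.0033
side mark [0.6506 0.1837] 19 px [235 237] yellow n 74 bbox (np.int64(232), np.int64(252), np.int64(217), np.int64(234))
  lowest px [np.float64(234.5), np.int64(233)] at z.0525 [0.6558 0.1764] dy rig -0.0079 dx 0.0043
scene mark [0.6519 0.1792] 12 px [342 262] yellow n 62 bbox (np.int64(341), np.int64(351), np.int64(229), np.int64(258))
  lowest px [np.float64(341.75), np.int64(257)] at z.0525 [0.6435 0.1748] dy rig -0.0033 dx -0.0088
```

View pics/w22z.png

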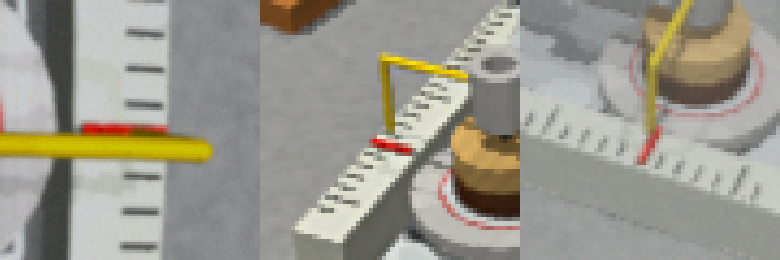

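```bash
cat > ptr2.py <<'E'
import sys
from h import *
from scipy.optimize import least_squares
fn=sys.argv[1]; a=np.radians(7.4); ex=np.array([np.cos(a),np.sin(a)]); ey=np.array([-ex[1],ex[0]])
rows=[]
for n,wr in ((fn+'s',False),(fn+'c',False)):
    I=load(n); p=I['p']; hsv=cv2.cvtColor(p,cv2.COLOR_RGB2HSV).astype(int)
    s=proj(I,[.651,.18,.044],wr)[0].astype(int)
    red=((hsv[...,0]<8)|(hsv[...,0]>170))&(hsv[...,1]>70); m=np.zeros(red.shape,bool); m[s[1]-12:s[1]+12,s[0]-14:s[0]+14]=1
    X=plane(I,np.c_[np.nonzero(m&red)[::-1]],.044)[:,:2]; 
    k=abs((X-np.median(X,0))@ey)<.006; M=X[k].mean(0)
    yel=(hsv[...,0]>20)&(hsv[...,0]<36)&(hsv[...,1]>90); yy,xx=np.nonzero(yel); k=(abs(xx-s[0])<30)&(abs(yy-s[1])<45); yy,xx=yy[k],xx[k]
    y1=yy.max(); # vertical rod: rows in last 12 px
    pts=[]
    for r in range(y1-9,y1-1):
        w=xx[yy==r]; 
        if len(w): pts.append((w.mean(),r,len(w)))
    print(n,'mark',M.round(4),k.sum(),'rod',[(round(c,1),r,l) for c,r,l in pts],'last row',y1)
    e=I['eye']
    for c,r,l in pts:
        if l<=5: rows.append((n,e[:2]-M,ray(I,[[c,r]])[0][:2]))
# triangulate xy relative to mark (each camera relative to its own mark)
def f(q): return [ (d[0]*(q[1]-e[1])-d[1]*(q[0]-e[0]))/np.hypot(*d) for _,e,d in rows]
s=least_squares(f,[0,0]); q=s.x; print('rod rel mark: dx',(q@ex*1000).round(2),'dy mm',(q@ey*1000).round(2),'res mm',(np.array(s.fun)*1000).round(1))
for nm in (fn+'s',fn+'c'):
    r=[x for x in rows if x[0]==nm]; e,d=r[0][1],np.mean([x[2]/np.hypot(*x[2]) for x in r],0); t=-(e@ex)/(d@ex); print(nm,'dy if dx=0: %.2f mm'%((e+t*d)@ey*1000))
I=load(fn); M=np.array([.6507,.1797]); print('wrist eye rel mark rig x,y',((I['eye'][:2]-M)@ex).round(4),((I['eye'][:2]-M)@ey).round(4),I['eye'][2])
p=I['p']; s=proj(I,[.651,.18,.05],True)[0].astype(int); print(s); c=p[s[1]-20:s[1]+25,s[0]-35:s[0]+45,::-1]; cv2.imwrite('pics/%sy.png'%fn,cv2.resize(c,(800,450),interpolation=cv2.INTER_NEAREST))
E
python3 ptr2.py w22
```

```text
w22s mark [0.6512 0.1837] 87 rod [(np.float64(233.5), 225, 2), (np.float64(233.5), 226, 2), (np.float64(234.0), 227, 3), (np.float64(234.0), 228, 3), (np.float64(234.0), 229, 3), (np.float64(234.0), 230, 3), (np.float64(234.5), 231, 2), (np.float64(234.5), 232, 2)] last row 234
w22c mark [0.6521 0.1791] 100 rod [(np.float64(342.5), 250, 2), (np.float64(342.0), 251, 3), (np.float64(341.5), 252, 2), (np.float64(341.5), 253, 2), (np.float64(341.5), 254, 2), (np.float64(341.5), 255, 2), (np.float64(341.5), 256, 2), (np.float64(341.5), 257, 2)] last row 259
rod rel mark: dx -0.63 dy mm -0.84 res mm [-0.3 -0.6  0.3  0.1 -0.1 -0.3  0.6  0.3  1.3  0.4 -0.6 -0.4 -0.3 -0.2
 -0.1  0. ]
w22s dy if dx=0: -1.82 mm
w22c dy if dx=0: -0.63 mm
wrist eye rel mark rig x,y -0.0665 0.0097 0.25719227526498756
[414 135]
```

View pics/w22y.png

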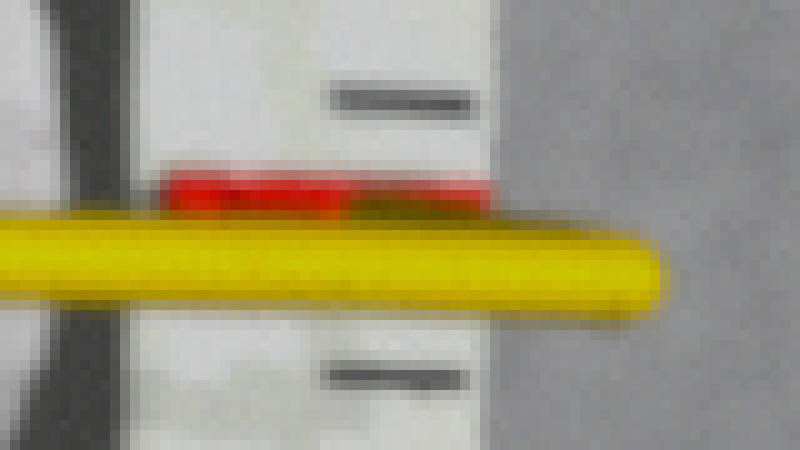

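>>> move_arm:
  motion: "-0.0002 0.0015 0 0; -0.0002 0.0015 0 0; -0.0002 0.0015 0 0; -0.0002 0.0015 0 0"

```text
clock: 26.48
position: [0.5929, 0.1144, 0.0753]
ee_rot: [-0.045, 0.706, 0.044, 0.706]
ft_force: [-0.7, -3.0, 9.1]
grip_width: 0.279
```

```bash
python3 ptr.py w23 | head -1; python3 ptr2.py w23
```

```text
[0.59285581 0.11441264 0.07529651] 0.2786673366103581 [-0.74416742 -3.02926244  9.09973245]
w23s mark [0.6512 0.1837] 85 rod [(np.float64(233.5), 226, 2), (np.float64(233.5), 227, 2), (np.float64(233.5), 228, 2), (np.float64(233.5), 229, 2), (np.float64(233.5), 230, 2), (np.float64(233.5), 231, 2), (np.float64(233.5), 232, 2), (np.float64(234.0), 233, 3)] last row 235
w23c mark [0.654  0.1796] 91 rod [(np.float64(342.5), 250, 2), (np.float64(342.5), 251, 2), (np.float64(342.5), 252, 2), (np.float64(342.5), 253, 2), (np.float64(342.0), 254, 1), (np.float64(342.5), 255, 2), (np.float64(342.0), 256, 1), (np.float64(342.5), 257, 2)] last row 259
rod rel mark: dx -0.52 dy mm 1.18 res mm [ 0.6  0.4  0.2 -0.  -0.2 -0.5 -0.7  0.2 -0.2 -0.   0.1  0.2 -0.7  0.4
 -0.5  0.7]
w23s dy if dx=0: 0.38 mm
w23c dy if dx=0: 1.36 mm
wrist eye rel mark rig x,y -0.0665 0.0111 0.25718094566728283
[414 137]
```

View pics/w23y.png

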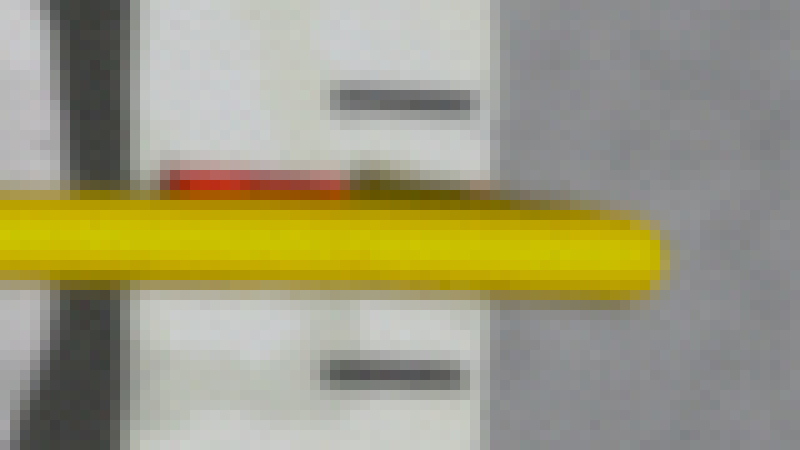

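View pics/w23z.png

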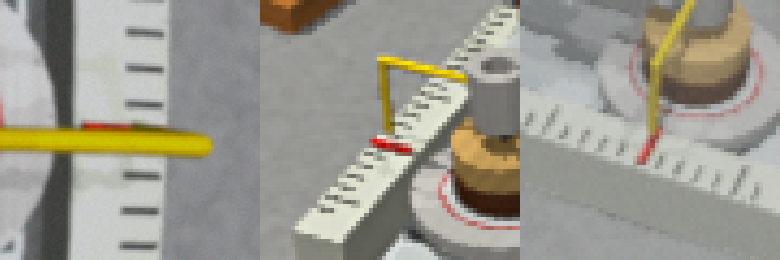

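>>> move_arm:
  motion: "0 0 0 0; 0 0 0 0; 0 0 0 0; 0 0 0 0"

```text
clock: 27.12
position: [0.5928, 0.1145, 0.0753]
ee_rot: [-0.045, 0.706, 0.044, 0.706]
ft_force: [-0.8, -3.3, 8.3]
grip_width: 0.278
```

```bash
python3 ptr.py w24 | head -1; python3 ptr2.py w24 | grep rel; python3 -c "
from h import *
p=cv2.imread('pics/w24s.png')[130:330,150:420]; q=cv2.imread('pics/w24c.png')[150:300,170:400]
cv2.imwrite('pics/m.png',np.hstack([cv2.resize(p,(400,300)),cv2.resize(q,(400,300))]))"
```

```text
[0.59284634 0.1144803  0.07532615] 0.2775681130890493 [-0.79327516 -3.2886108   8.26016155]
rod rel mark: dx -0.51 dy mm 1.17 res mm [ 0.6  0.4  0.2 -0.  -0.2 -0.5 -0.7  0.2 -0.2  1.   0.1  0.2 -0.7  0.4
wrist eye rel mark rig x,y -0.0665 0.0111 0.2571812159546753
```

View pics/m.png

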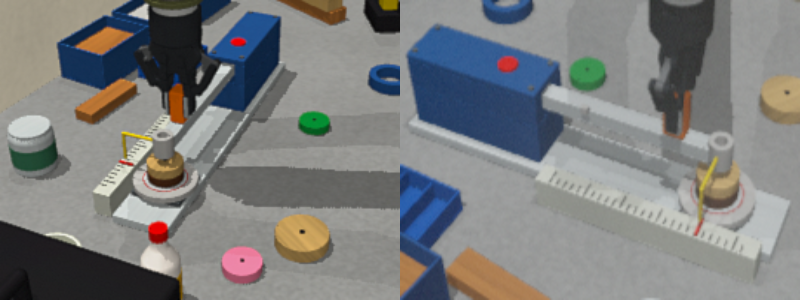

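The side and scene views show the stack intact under the bush, the button down, the pointer over the red mark, the handle held, and the bystanders in place. Handing in.

```bash
python3 -c "
from workcell import hand_in
print(hand_in())"
```

```text
the job is handed in; nothing more can be done
None
```

I stacked the dark disc and then the small light wooden disc on the plate and let go. Then I pushed the lock button down, pulled the arm out to the red mark, and handed in at about 27 s with the handle still held. No verdict came back, so these are my own last checks:

- **Stack:** both discs measured about 1 mm from the plate centre right after placing. They looked undisturbed in the last side and scene views.
- **Button:** its top measured z = 0.1244 m after the push, so it is about 7.6 to 8 mm down.
- **Pointer:** the views disagreed slightly. The wrist view put it level with the mark, to about 0.3 mm, and triangulating the side and scene views gave +1.2 mm. Both are inside the 4 mm limit.
- **Grip and pull:** the handle was gripped at 23.6 mm with a 40 N setting, holding steady against about 3 N of spring pull. I had no reading of the finger contact force itself.
- **Bystanders:** green disc and tape looked undisturbed by eye; I did not measure them. I did not check the mug or the glue bottle separately.

**Disagreement with the description:** the real fingertips end about 40 mm (shut) to 53 mm (open) behind the reported TCP, not at it. I found this from the wrist depth and the side view. Closing the fingers over the dark disc without touching it confirmed it, and I allowed for the offset in every grasp and push.

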